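# Top up the cassette magazine

## Robot

A 6-joint arm with a two-finger parallel gripper is mounted at the origin on the work surface. World frame = base frame: x ahead of the robot, y to its left, z up, the work surface at z = 0. Lengths are in m, angles in rad, forces in N, time in s.
With the tool pointing down it reaches from about 0.35 to 0.775 m from the base axis. Payload 5.5 kg.
Tool frame: the origin (TCP) lies midway between the tips of the shut fingers; the grasp point (between the pads) lies 19 mm behind it; z points along the fingers, y is the line along which they close (so a half turn about z gives the same grasp; the last joint's range is limited). The gripper opens to 85 mm and grips with 20 to 120 N. Pads are 22 mm wide; open, the fingers measure 114 mm over their backs; the gripper's body (76 mm by 85 mm) begins 54 mm behind the grasp point. The pads swing forward as they close: fully open they stand 13 mm farther back than shut.
Start: joints at [-1.281, 0.313, 0.046, 1.304, 0, 1.431], TCP at [0.24, -0.523, 0.203] pointing down, gripper open.
Joint ranges: [-2.76, 2.76], [-0.86, 1.69], [-1.03, 1.26], [-2.2, 2.34], [-1.47, 1.5], [-3.14, 3.14]. Speed limits (rad/s): [2.57, 2.57, 3.14, 3.14, 3.14, 3.14].

## Interface

Orientations are given as a unit quaternion [w, x, y, z].
In Python, from workcell import env gives the robot as it stands. The module is installed in compiled form; this text tells all that it offers.
- The arm moves only by the tool servo_tool, never from a script. Its argument "increments" is a list of rows, each an object of numbers: "grip": the closure, from 0 (fully open) to 1 (shut); "x", "y", "z": the shift along the tool's x, y, z in mm; "roll": the turn about the tool's z in degrees. In form: [{"grip": .., "x": .., "y": .., "z": .., "roll": ..}, ...]. A call has 1 to 5 rows; each row shifts and turns the commanded pose from where the row before left it, along the tool's axes as they then stand; what a row does not reach is not made up. A row lasts 1/12 s, in which the tool goes at most 41.7 mm and 7.16 degrees, less where a joint would pass 70% of its speed; a pose out of reach is approached as far as the arm can. A call is refused whole if a number of a shift passes 41.7 or a number of a turn 7.16, either way. A call with a gripper value outside its range is refused whole. The fingers move at their own pace and stop on an object; "grip_force" is the grip in N (left out, the last holds). Time passes only in rows, so rows that do not move let the fingers close. It gives the time, the measured TCP pose, the force, the opening and the grip force at its end, in the units of the state.
- env.get_state(): the state, without advancing time (a new reading comes with each control period).
- env.read_camera(name): name is "scene" or "top" or "wrist"; returns the picture (400x640x3 uint8, red, green, blue); there is no depth.
- env.get_calibration(name): a dict with "vertical_fov" (degrees; the focal length in pixels is half the picture's height over the tangent of half this angle, whatever the lens; pixels are square), "cx", "cy" (the principal point, pixels), "k1" (the pictures are not rectified: a ray, as slopes to the right and down, at radius r is drawn at 1 + k1 r^2 times it, then the intrinsics apply), "rvec" (rotation vector, rad) and "tvec" (3), from world to camera coordinates, as OpenCV has them; the wrist camera has in their place "tool_from_camera" (4x4, takes a point from camera to tool coordinates, whose origin is the TCP and whose axes are the flange's). Camera axes: x right, y down, z forward; pixel columns grow to the right and rows downward; lengths in m; the calibration is good to about 2 mm. A picture is of the moment at which its call begins: read the wrist's pose just before it. get_calibration takes no time and is no camera call.
- env.hand_in(): hands the job in; it is judged then, once.
The state is a dict: "clock": time; "joint_pos": joint angles; "qvel": joint speeds; "tau": joint torques, N m; "tcp_pos": TCP position; "orientation": TCP orientation; "wrist_force": force on the tool from outside, world axes, zero at the start; "ft_torque": the same for the moment, N m; "finger_gap": finger opening in m; "grip_force": force on a finger pad.
Only numpy, scipy, OpenCV 4.12 (cv2) and the standard library are available. Lean on these libraries where they do the work, as an engineer would, in place of code of your own. Each camera call takes 0.05 s, during which the arm holds its last target. There are 200 camera calls.

## Task

Top up the label printer's cassette magazine: draw its sprung follower back by the upright handle and park the handle in the side pocket of the J-shaped slot, without ramming it against the slot. Let go, stand the loose specimen cassette in the channel behind the one already there, and let go of it. Then take the handle out of the pocket into the straight slot and ease the follower forward, never letting it fly, until it holds both cassettes against the gate; leave everything else on the bench where it is.

Things in the scene. Friction and masses are not known exactly. Their poses are not given: they have to be found in the camera images.
- magazine: Fixed aluminium base, 225 x 72 mm, 10 mm thick; origin on the bench. Its x: the way the follower is pulled back; y: across, the pocket lies on the +y side; z up. Cassette channel from x = -89 (gate) to 0 mm: floor at z = 10, walls 43 mm apart inside, 5 mm thick, tops at z = 20.
- gate (a point): Centre of the gate's inner face at floor level (magazine x = -89, y = 0, z = 10 mm); axes as the magazine's. The gate plate is 6 mm thick, 53 mm wide, its top 34 mm over the bench.
- cover_plate: Fixed dark steel plate, 6 mm thick, top 36 mm over the bench, at magazine x = 5 to 120 mm, 72 mm wide; origin at magazine (0, 0, 30). The handle's 8 mm stem runs in its J-shaped slot: straight part 10 mm wide along x at y = 0; at its rear a 10.5 mm wide cross slot to +y. Its walls are rigid; over 30 N on the plate is ramming.
- pocket (a point): Place of the stem's axis when parked in the pocket: magazine x = 59, y = 15, z = 36 mm (plate top); axes as the magazine's. The pocket, 12 mm wide and 6 mm deep, runs from the cross slot forward (to -x, towards the gate), parted from the straight slot by a tongue 4 mm thick.
- follower (a joint): Follower slide, m: gap between gate and the follower's face (40 mm wide, top 36 mm over the bench). 0.013 at the start, grows pulled back. Stem meets the slot's rear end at 0.0525, can cross sideways at 0.050 to 0.0525, parks at 0.044; two cassettes make 0.026. Spring to the gate: 11 N at 0.013, 14 N at 0.05; let go outside the pocket, it flies. Close it at under 0.15 m/s.
- handle (a joint): Sideways place of the handle on the follower, m along the magazine's +y: within 0.001 of 0 in the straight slot, 0.013 to 0.017 in the pocket. Slides with slight friction (under 1 N).
- grip_mid (a point): Centre of the handle's upright black grip, 14 x 14 mm (sides along the magazine's x and y), 36 mm tall: 42 to 78 mm above the bench. In the magazine's frame at x = 15 mm + the follower's value, y = the handle's value. Moves with them and does not turn.
- new_mid (a point): Centre of the loose specimen cassette to load: a pale plastic block standing on the bench, 13 mm thick (its x) x 40 mm wide (its y) x 28 mm tall (z), 18 to 40 g, the same either way round. It goes in standing as it is, width across the channel.
- old_mid (a point): Centre of the identical cassette that already stands in the channel against the gate, its thickness along the magazine's x.
- dish: Bystander to leave alone: small steel bowl, 64 mm across, 28 mm high; origin under its centre.
- vial: Bystander to leave alone: small glass bottle, 24 mm across, 50 mm high; origin under its centre.
- tub: Bystander to leave alone: squat clear jar, 42 mm across, 42 mm high; origin under its centre.
- pen: Bystander to leave alone: marker pen lying down, 135 mm long, 13 mm thick; origin under its centre.
- forceps: Bystander to leave alone: steel forceps lying flat, 110 mm long, 3 mm thick; origin under its centre.
- budbox: Bystander to leave alone: clear open box of cotton buds, 100 x 80 mm, 45 mm high; origin under its centre.
- slidebox: Bystander to leave alone: grey slide box, 85 x 90 mm, 32 mm high; origin under its centre.
Mind the look-alikes: they are no part of the job. Of the things that look like the magazine, the larger one is meant.

How it is judged:
On the way, in this order (a step that is already met when the one before it is completed fails the run):
1. the follower is drawn back, its handle parked in the pocket and let go (value of joint follower between 0.041 and 0.048 m and value of joint handle above 0.01 m and contact force between the fingers and anything else below 0.5 N), for 0.2 s.
2. the loose cassette stands in the channel behind the first one, let go, with the follower still parked (all of step 1 and x of new_mid in the frame of gate between 0.0165 and 0.04 m and y of new_mid in the frame of gate between -0.004 and 0.004 m and z of new_mid in the frame of gate between 0.012 and 0.0165 m and angle between each of new_mid, old_mid's own z axis and vertical below 0.12 rad and angle between the x axis of each of new_mid, old_mid and the x axis of gate, either way round below 0.15 rad and x of old_mid in the frame of gate between 0.003 and 0.012 m and y of old_mid in the frame of gate between -0.004 and 0.004 m and z of old_mid in the frame of gate between 0.012 and 0.0165 m), for 0.2 s.
At the end, for the whole second after the job is handed in: Both cassettes stand upright (within 7 degrees) on the channel floor, the old one at the gate, the new one behind it, each within 2.5 mm of its place along the channel; follower at 0.0235 to 0.0285, handle in the straight slot (under 0.003) (x of old_mid in the frame of gate between 0.004 and 0.009 m and y of old_mid in the frame of gate between -0.004 and 0.004 m and z of old_mid in the frame of gate between 0.012 and 0.0165 m and angle between each of old_mid, new_mid's own z axis and vertical below 0.12 rad and angle between the x axis of each of old_mid, new_mid and the x axis of gate, either way round below 0.15 rad and x of new_mid in the frame of gate between 0.017 and 0.022 m and y of new_mid in the frame of gate between -0.004 and 0.004 m and z of new_mid in the frame of gate between 0.012 and 0.0165 m and value of joint follower between 0.0235 and 0.0285 m and value of joint handle below 0.003 m); the robot touches nothing.
It fails at once if the follower flies forward (faster than 0.15 m/s outside the pocket) (velocity of joint follower below -0.15 m/s and value of joint handle below 0.009 m).
It fails at once if the cover plate's slot is rammed: more than 30 N on the plate (contact force between cover_plate and anything else above 30 N).
It fails at once if a bystander is shoved more than 30 mm (distance of any of dish, vial, tub, pen, forceps, budbox, slidebox from where it was at the start of the episode above 0.03 m).
It also fails if it takes over 72 s, if anything falls off the work surface, if the arm or the gripper's body presses on something with over 40 N, if the wrist force passes 120 N, or if a joint passes its speed limit or range.

## Working session

There is one attempt and no reset: what is moved stays moved. The work goes in short steps, Python scripts to look and compute and a tool call to move; the robot and the scene stay as the last step left them, time stands still between calls to the robot, and variables do not carry over. Pictures are saved under pics/ and viewed, at most 10 in all, crops included, and the job is handed in when it is done.

Besides the shell and the picture viewer there is one more tool, called after "Emit:" in YAML: its name, and indented under it one key for each argument. servo_tool: Moves the arm, as the interface text tells. Its arguments: {"type":"object","properties":{"increments":{"type":"array"},"grip_force":{"type":"number"}},"required":["increments"]}

```bash
mkdir -p pics
cat > h.py <<'E'
import numpy as np, cv2
from workcell import env
from scipy.spatial.transform import Rotation as R
def cam(name):
    c=env.get_calibration(name); f=200/np.tan(np.radians(c["vertical_fov"])/2)
    if "rvec" in c:
        Rm=cv2.Rodrigues(np.array(c["rvec"],float))[0]; t=np.array(c["tvec"],float).ravel()
    else:
        s=env.get_state(); q=s["orientation"]
        T=np.eye(4); T[:3,:3]=R.from_quat([q[1],q[2],q[3],q[0]]).as_matrix(); T[:3,3]=s["tcp_pos"]
        M=np.linalg.inv(T@np.array(c["tool_from_camera"])); Rm=M[:3,:3]; t=M[:3,3]
    return dict(f=f,cx=c["cx"],cy=c["cy"],k=c["k1"],R=Rm,t=t)
def proj(c,P):
    p=np.atleast_2d(P)@c["R"].T+c["t"]; s=p[:,:2]/p[:,2:]; s=s*(1+c["k"]*(s**2).sum(1,keepdims=True))
    return s*c["f"]+[c["cx"],c["cy"]]
def ray(c,uv,z):
    d=(np.atleast_2d(uv).astype(float)-[c["cx"],c["cy"]])/c["f"]; s=d.copy()
    for _ in range(30): s=d/(1+c["k"]*(s**2).sum(1,keepdims=True))
    D=np.c_[s,np.ones(len(s))]@c["R"]; o=-c["R"].T@c["t"]
    return o+D*((z-o[2])/D[:,2])[:,None]
def snap(name,fn=None):
    c=cam(name); im=np.array(env.read_camera(name))
    if fn: cv2.imwrite("pics/"+fn,im[:,:,::-1])
    return c,im
E
python3 - <<'E'
from h import *
for n in("scene","top"):
    c,im=snap(n,n+"0.png"); print(n,c)
s=env.get_state();print(s)
E
```

```text
scene {'f': np.float64(369.17757336090745), 'cx': 314.28470106679225, 'cy': 199.12196377024753, 'k': 0.0017589343507250638, 'R': array([[ 0.77340524,  0.63373806, -0.01484621],
       [ 0.36677113, -0.46645883, -0.80491931],
       [-0.51703315,  0.61708365, -0.59319852]]), 't': array([-0.44333234, -0.09655255,  1.04656766])}
top {'f': np.float64(410.9694541352579), 'cx': 313.37056770488954, 'cy': 197.99369389781327, 'k': -0.09212726813975768, 'R': array([[-0.03033803, -0.99950346, -0.00851067],
       [-0.99239616,  0.03113627, -0.11908143],
       [ 0.11928729,  0.00483326, -0.99284802]]), 't': array([0.05876363, 0.54770333, 1.03500355])}
{'clock': 0.1, 'joint_pos': array([-1.28055928e+00,  3.13912326e-01,  4.51169414e-02,  1.30361974e+00,
       -1.46688870e-05,  1.43118630e+00]), 'qvel': array([-0.00051373, -0.00112718,  0.00197031,  0.00140388, -0.00026475,
        0.00161688]), 'tau': array([ 2.96819409e-03, -4.81726241e+01,  2.99243277e+01,  1.27921673e-02,
       -5.55375641e-05, -1.20061631e-05]), 'tcp_pos': array([ 0.23945862, -0.52221913,  0.20241543]), 'orientation': array([-8.06549929e-04,  9.76992384e-01,  2.13272660e-01, -6.82145060e-05]), 'wrist_force': array([-0.22244808,  0.08718357, -1.10639934]), 'ft_torque': array([-0.03516412,  0.03157715,  0.02371431]), 'grip_force': 0.0, 'finger_gap': 0.08554915170830407}
```

View pics/scene0.png

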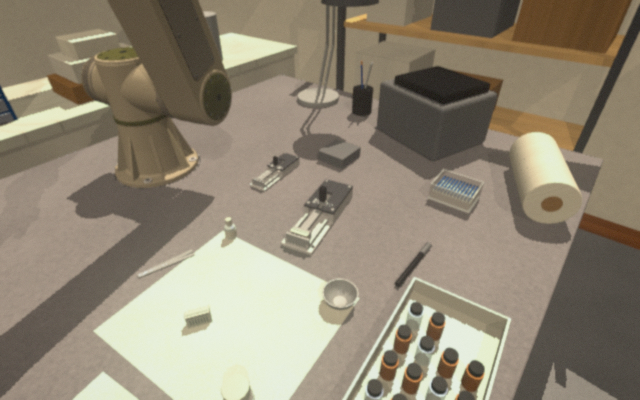

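View pics/top0.png

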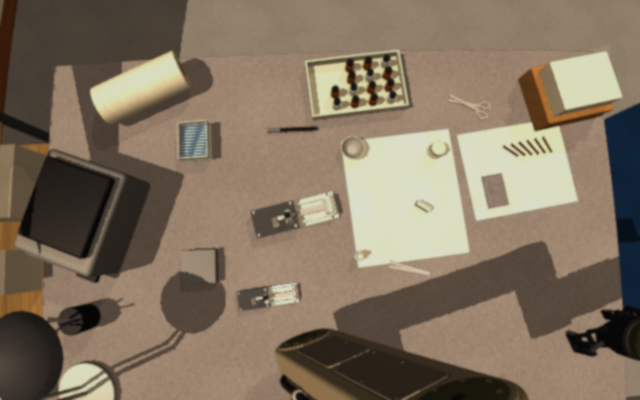

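The magazine is at about (295,213) in the top view, with its dark cover to the left (pull direction is roughly world +y). The loose cassette is at (425,206), and the smaller look-alike magazine is at (268,296).

Run:
```python
from h import *
c=cam("top")
for n,uv,z in [("mag covers",(276,217),.036),("gate end",(336,205),.02),("rear end",(254,222),.03),("cass",(425,205),.028),("dish",(354,148),.02),("vial",(361,254),.04),("tub",(439,149),.04)]: print(n,ray(c,uv,z).round(3))
im=cv2.imread("pics/top0.png")
a=cv2.resize(im[180:250,240:350],None,fx=5,fy=5,interpolation=cv2.INTER_CUBIC)
b=cv2.resize(im[180:235,395:455],None,fx=4,fy=4,interpolation=cv2.INTER_CUBIC)
o=np.zeros((350,800,3),np.uint8);o[:350,:550]=a;o[:220,555:795]=b;cv2.imwrite("pics/c1.png",o)
print(env.get_calibration("wrist"))
```

```text
mag covers [[0.503 0.14  0.036]]
gate end [[ 0.53  -0.017  0.02 ]]
rear end [[0.492 0.198 0.03 ]]
cass [[ 0.522 -0.25   0.028]]
dish [[ 0.682 -0.071  0.02 ]]
vial [[ 0.401 -0.075  0.04 ]]
tub [[ 0.668 -0.294  0.04 ]]
{'vertical_fov': 67.4509087793031, 'cx': 320.94270906739547, 'cy': 201.0818955794434, 'k1': -0.05140567396537128, 'tool_from_camera': array([[-1.14687082e-03, -9.61773418e-01, -2.73844073e-01,
         7.01042678e-02],
       [ 9.99999314e-01, -1.16825806e-03, -8.49771710e-05,
         5.11844407e-04],
       [-2.38191760e-04, -2.73843983e-01,  9.61774098e-01,
        -1.71170278e-01],
       [ 0.00000000e+00,  0.00000000e+00,  0.00000000e+00,
         1.00000000e+00]])}
```

View pics/c1.png

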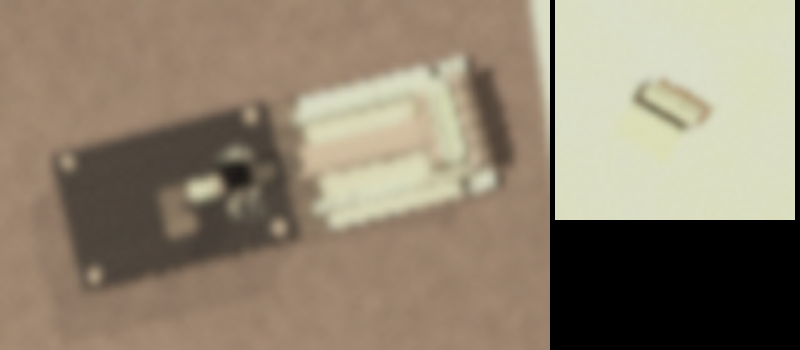

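The crop shows the cover corners at (52,155), (262,100), (300,240) and (83,292), and the grip near (235,172). The cassette's long side runs down-right. I'll fly over the cassette for a close look.

Emit:
servo_tool:
  increments:
    - {"x": 36.7, "y": -12.9}
    - {"x": 36.7, "y": -12.9}
    - {"x": 36.7, "y": -12.9}
    - {"x": 36.7, "y": -12.9}
    - {"x": 36.7, "y": -12.9}

```text
invalid input at $.increments[0]: expected keys grip, x, y, z, roll
```

Emit:
servo_tool:
  increments:
    - {"x": 36.7, "y": -12.9}
    - {"x": 36.7, "y": -12.9}
    - {"x": 36.7, "y": -12.9}
    - {"x": 36.7, "y": -12.9, "z": 40}
    - {"z": 20}

```text
invalid input at $.increments[0]: expected keys grip, x, y, z, roll
```

```bash
cat >> h.py <<'E'
def tool():
    s=env.get_state(); q=s["orientation"]; Rm=R.from_quat([q[1],q[2],q[3],q[0]]).as_matrix()
    return s,Rm,np.degrees(np.arctan2(Rm[1,0],Rm[0,0]))
def go(P,head=None):
    s,Rm,h=tool(); d=Rm.T@(np.array(P)-s["tcp_pos"])*1000
    print("clk %.2f tcp"%s["clock"],s["tcp_pos"].round(4),"head %.2f"%h,"delta mm",d.round(1),end=" ")
    if head is not None: print("roll %.2f"%(-((head-h+180)%360-180)),end="")
    print()
E
python3 - <<'E'
from h import *
c,im=snap("wrist","w1.png"); s,Rm,h=tool(); print(s["tcp_pos"],h,s["clock"])
c2=cam("top")
cor=np.array([[52,155],[262,100],[300,240],[83,292]])/5+[240,180]
print(ray(c2,cor,.036).round(4))
E
```

```text
[ 0.23946705 -0.52230909  0.20249058] 24.626525312640368 0.15
[[0.5201 0.2059 0.036 ]
 [0.5454 0.0963 0.036 ]
 [0.4723 0.0785 0.036 ]
 [0.4489 0.1909 0.036 ]]
```

View pics/w1.png

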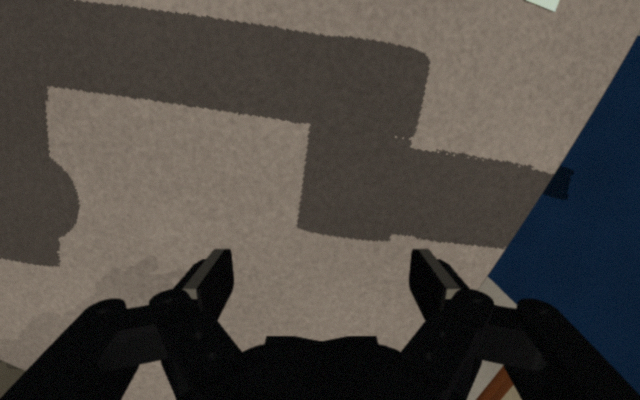

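The moves were refused because every row needs all keys. The picture shows only bench, with the fingers at about rows 250–300.

Emit:
servo_tool:
  increments:
    - {"grip": 0, "x": 36.7, "y": -12.9, "z": 0, "roll": 0}
    - {"grip": 0, "x": 36.7, "y": -12.9, "z": 0, "roll": 0}
    - {"grip": 0, "x": 36.7, "y": -12.9, "z": 0, "roll": 0}
    - {"grip": 0, "x": 36.7, "y": -12.9, "z": 0, "roll": 0}
    - {"grip": 0, "x": 36.7, "y": -12.9, "z": 0, "roll": 0}

```text
clock: 0.57
tcp_pos: [0.3803, -0.3862, 0.203]
orientation: [-0.0, 0.977, 0.213, -0.0]
wrist_force: [0.4, -1.3, -0.6]
finger_gap: 0.0854
grip_force: 0.0
```

Emit:
servo_tool:
  increments:
    - {"grip": 0, "x": 36.7, "y": -12.9, "z": 10, "roll": 0}
    - {"grip": 0, "x": 36.7, "y": -12.9, "z": 10, "roll": 0}
    - {"grip": 0, "x": 36.7, "y": -12.9, "z": 10, "roll": 0}
    - {"grip": 0, "x": 36.7, "y": -12.9, "z": 10, "roll": 0}
    - {"grip": 0, "x": 0, "y": 0, "z": 0, "roll": 0}

```text
clock: 0.98
tcp_pos: [0.4943, -0.2739, 0.1608]
orientation: [-0.002, 0.976, 0.217, -0.0]
wrist_force: [-0.6, 0.7, 0.4]
finger_gap: 0.0856
grip_force: 0.0
```

Run:
```python
from h import *
c,im=snap("wrist","w2.png"); s,Rm,h=tool(); print(s["tcp_pos"],h,s["clock"])
print(proj(c,[.522,-.25,.02]))
np.save("w2c.npy",c,allow_pickle=True)
```

```text
[ 0.49268319 -0.27612385  0.1615615 ] 24.965488259479816 1.0333
[[311.38105751 151.07653904]]
```

View pics/w2.png

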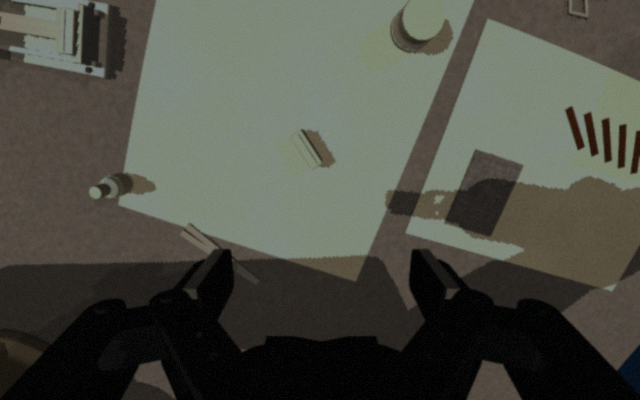

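The cassette top is at about (307,148), in open space. Now I'll go above the handle, turning to heading 192°.

Emit:
servo_tool:
  increments:
    - {"grip": 0, "x": 17.3, "y": -34.5, "z": 0, "roll": 0}
    - {"grip": 0, "x": 17.3, "y": -34.5, "z": 0, "roll": 0}
    - {"grip": 0, "x": 17.3, "y": -34.5, "z": 0, "roll": 0}
    - {"grip": 0, "x": 17.3, "y": -34.5, "z": 0, "roll": 0}
    - {"grip": 0, "x": 17.3, "y": -34.5, "z": 0, "roll": 0}

```text
clock: 1.45
tcp_pos: [0.4976, -0.0863, 0.1634]
orientation: [0.0, 0.977, 0.212, -0.0]
wrist_force: [0.3, 0.5, 0.1]
finger_gap: 0.0854
grip_force: 0.0
```

Emit:
servo_tool:
  increments:
    - {"grip": 0, "x": 17.3, "y": -34.5, "z": 0, "roll": 0}
    - {"grip": 0, "x": 17.3, "y": -34.5, "z": 0, "roll": 0}
    - {"grip": 0, "x": 17.3, "y": -34.5, "z": 0, "roll": 0}
    - {"grip": 0, "x": 17.3, "y": -34.5, "z": 0, "roll": 0}
    - {"grip": 0, "x": 17.3, "y": -34.5, "z": 0, "roll": 0}

```text
clock: 1.87
tcp_pos: [0.5049, 0.1067, 0.1636]
orientation: [0.0, 0.977, 0.212, 0.0]
wrist_force: [0.1, -0.1, -0.1]
finger_gap: 0.0856
grip_force: 0.0
```

Emit:
servo_tool:
  increments:
    - {"grip": 0, "x": 0, "y": 0, "z": 0, "roll": -7}
    - {"grip": 0, "x": 0, "y": 0, "z": 0, "roll": -7}
    - {"grip": 0, "x": 0, "y": 0, "z": 0, "roll": -7}
    - {"grip": 0, "x": 0, "y": 0, "z": 0, "roll": -7}
    - {"grip": 0, "x": 0, "y": 0, "z": 0, "roll": -7}

```text
clock: 2.28
tcp_pos: [0.505, 0.1051, 0.1634]
orientation: [0.0, 0.866, 0.499, -0.0]
wrist_force: [-0.4, 0.3, 0.3]
finger_gap: 0.0855
grip_force: 0.0
```

Emit:
servo_tool:
  increments:
    - {"grip": 0, "x": 0, "y": 0, "z": 0, "roll": -7}
    - {"grip": 0, "x": 0, "y": 0, "z": 0, "roll": -7}
    - {"grip": 0, "x": 0, "y": 0, "z": 0, "roll": -7}
    - {"grip": 0, "x": 0, "y": 0, "z": 0, "roll": -7}
    - {"grip": 0, "x": 0, "y": 0, "z": 0, "roll": -7}

```text
clock: 2.7
tcp_pos: [0.5051, 0.1048, 0.1634]
orientation: [0.0, 0.676, 0.737, -0.0]
wrist_force: [0.1, 0.1, -0.3]
finger_gap: 0.0854
grip_force: 0.0
```

Emit:
servo_tool:
  increments:
    - {"grip": 0, "x": 0, "y": 0, "z": 0, "roll": -7}
    - {"grip": 0, "x": 0, "y": 0, "z": 0, "roll": -7}
    - {"grip": 0, "x": 0, "y": 0, "z": 0, "roll": -7}
    - {"grip": 0, "x": 0, "y": 0, "z": 0, "roll": -7}
    - {"grip": 0, "x": 0, "y": 0, "z": 0, "roll": -7}

```text
clock: 3.12
tcp_pos: [0.5051, 0.1048, 0.1634]
orientation: [0.0, 0.424, 0.906, -0.0]
wrist_force: [-0.0, 0.2, -0.6]
finger_gap: 0.0849
grip_force: 0.0
```

Emit:
servo_tool:
  increments:
    - {"grip": 0, "x": 0, "y": 0, "z": 0, "roll": -7}
    - {"grip": 0, "x": 0, "y": 0, "z": 0, "roll": -7}
    - {"grip": 0, "x": 0, "y": 0, "z": 0, "roll": -7}
    - {"grip": 0, "x": 0, "y": 0, "z": 0, "roll": -7}
    - {"grip": 0, "x": 0, "y": 0, "z": 0, "roll": -7}

```text
clock: 3.53
tcp_pos: [0.5051, 0.1048, 0.1634]
orientation: [0.0, 0.132, 0.991, -0.0]
wrist_force: [0.4, 0.2, 0.5]
finger_gap: 0.0856
grip_force: 0.0
```

Emit:
servo_tool:
  increments:
    - {"grip": 0, "x": 0, "y": 0, "z": 0, "roll": -7}
    - {"grip": 0, "x": 0, "y": 0, "z": 0, "roll": -7}
    - {"grip": 0, "x": 0, "y": 0, "z": 0, "roll": -7}
    - {"grip": 0, "x": 0, "y": 0, "z": 0, "roll": -6.4}
    - {"grip": 0, "x": 0, "y": 0, "z": 0, "roll": 0}

```text
clock: 3.95
tcp_pos: [0.5051, 0.1049, 0.1634]
orientation: [0.0, -0.105, 0.994, -0.0]
wrist_force: [0.5, 0.4, -0.5]
finger_gap: 0.0855
grip_force: 0.0
```

Run:
```python
from h import *
c,im=snap("wrist","w3.png"); s,Rm,h=tool(); print(s["tcp_pos"],h,s["clock"],s["joint_pos"])
np.save("w3c.npy",c,allow_pickle=True)
```

```text
[0.50506161 0.10502389 0.16335736] -168.18742332409104 4.0 [ 4.95686814e-02  2.14964457e-01 -1.83413745e-01  1.17233022e+00
 -3.96256976e-04 -1.56599687e-01]
```

View pics/w3.png

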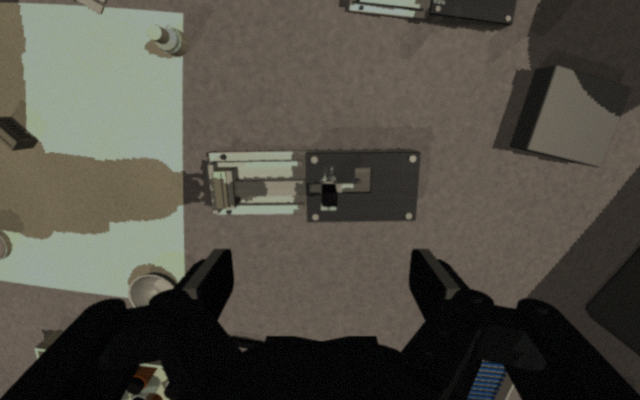

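The magazine sits at (207–418, 151–221): cover at (306–417, 151–221), grip top near (329,190), and the slot and pocket towards the robot side (image up). Next is a pose fit.

```bash
cat >> h.py <<'E'
from scipy.optimize import least_squares
def M2W(p,P):
    P=np.atleast_2d(np.array(P,float)); c,s=np.cos(p[2]),np.sin(p[2])
    return np.c_[p[0]+c*P[:,0]-s*P[:,1],p[1]+s*P[:,0]+c*P[:,1],P[:,2]]
E
python3 - <<'E'
from h import *
im=cv2.imread("pics/w3.png"); c=np.load("w3c.npy",allow_pickle=True).item()
g=cv2.cvtColor(im,cv2.COLOR_BGR2GRAY).astype(float)
g=cv2.GaussianBlur(g,(0,0),1.0)
cor=np.array([[.005,.036,.036],[.005,-.036,.036],[.12,-.036,.036],[.12,.036,.036]])
p0=np.array([.510,.082,np.radians(102.4)])
# edge points: sample model edges, search along normal for max gradient (iterate)
p=p0
for it in range(6):
    rng=8 if it<3 else 4
    pts=[];nrm=[]
    for i in range(4):
        a,b=cor[i],cor[(i+1)%4]
        for t in np.linspace(.1,.9,25):
            if i==0 and .3<t<.7: continue
            q=proj(c,M2W(p,a+(b-a)*t))[0]; q2=proj(c,M2W(p,a+(b-a)*(t+.01)))[0]
            n=q2-q;n=np.array([n[1],-n[0]])/np.linalg.norm(n)
            ks=np.arange(-rng,rng+.1,.25); xy=(q+ks[:,None]*n).astype(np.float32)
            v=cv2.remap(g.astype(np.float32),xy[:,:1].copy(),xy[:,1:].copy(),cv2.INTER_LINEAR)[:,0]
            d=np.abs(np.gradient(v)); k=d.argmax()
            if d[k]>2: pts.append((i,t,xy[k]));nrm.append(n)
    nrm=np.array(nrm);P3=np.array([cor[i]+(cor[(i+1)%4]-cor[i])*t for i,t,_ in pts]);obs=np.array([o for *_,o in pts])
    f=lambda p:((proj(c,M2W(p,P3))-obs)*nrm).sum(1)
    r=least_squares(f,p,loss="soft_l1",f_scale=.5);p=r.x
print(len(pts),p,np.degrees(p[2]),np.abs(f(p)).mean())
np.save("mag.npy",p)
def poly(P,col): cv2.polylines(big,[((proj(c,M2W(p,P))-[195,140]+.5)*3.3).astype(int)],False,col,1)
big=cv2.resize(im[140:232,195:430],None,fx=3.3,fy=3.3,interpolation=cv2.INTER_CUBIC)
poly(cor[[0,1,2,3,0]],(0,255,0))
for z,x0 in((.078,.028),(.042,.028)): poly([[x0+a*.007,b*.007,z] for a,b in((-1,-1),(1,-1),(1,1),(-1,1),(-1,-1))],(0,0,255))
poly([[-.089,-.0265,.034],[-.089,.0265,.034],[-.095,.0265,.034],[-.095,-.0265,.034],[-.089,-.0265,.034]],(255,0,0))
poly([[-.089,-.020,.038],[-.089,.020,.038],[-.076,.020,.038],[-.076,-.020,.038],[-.089,-.02,.038]],(255,255,0))
cv2.imwrite("pics/c3.png",big)
x=M2W(p,[.028,0,0])[0]; go([x[0],x[1],.044],np.degrees(p[2])+90)
E
```

```text
88 [0.50982643 0.08444384 1.78514477] 102.28126087004229 1.2592286002860078
clk 4.00 tcp [0.5051 0.105  0.1634] head -168.19 delta mm [ -0.2   6.9 119.4] roll -0.47
```

View pics/c3.png

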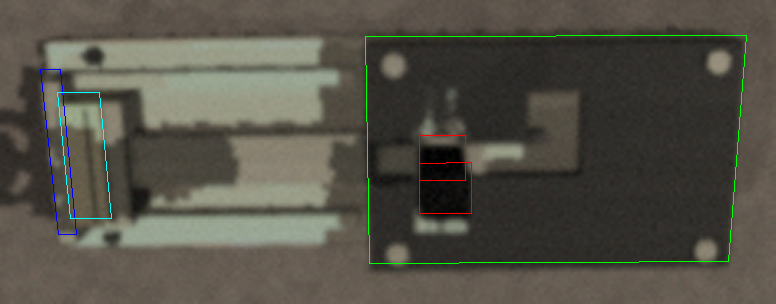

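The overlay fits the cover and the grip (red boxes on the black grip at crop (418–470, 135–213)). A quick numeric check of the base end and slot edges follows.

Run:
```python
from h import *
c=np.load("w3c.npy",allow_pickle=True).item(); p=np.load("mag.npy")
f=lambda P:((proj(c,M2W(p,P))-[195,140]+.5)*3.3).round(0).tolist()
print("base left",f([[-.105,.036,.01],[-.105,-.036,.01],[-.0,.036,.01]]))
print("wall ends",f([[0,.0265,.02],[0,-.0265,.02],[0,.0215,.02],[0,-.0215,.02]]))
print("slot rear y0, pocket rear, pocket front",f([[.0715,-.005,.036],[.0715,.021,.036],[.055,.021,.036]]))
print("screwy sym",f([[.0125,.0285,.036],[.0125,-.0285,.036],[.1125,.0285,.036],[.1125,-.0285,.036]]))
```

```text
base left [[35.0, 31.0], [57.0, 240.0], [354.0, 28.0]]
wall ends [[353.0, 61.0], [356.0, 221.0], [353.0, 77.0], [356.0, 206.0]]
slot rear y0, pocket rear, pocket front [[581.0, 169.0], [585.0, 86.0], [531.0, 86.0]]
screwy sym [[391.0, 62.0], [393.0, 241.0], [720.0, 61.0], [707.0, 240.0]]
```

Observed features sit about 1.2 mm towards magazine −y of the fit, so I'll correct for that. Then I'll descend and grip the handle along magazine x.

Emit:
servo_tool:
  increments:
    - {"grip": 0, "x": -1.4, "y": 6.9, "z": 30, "roll": -0.47}
    - {"grip": 0, "x": 0, "y": 0, "z": 30, "roll": 0}
    - {"grip": 0, "x": 0, "y": 0, "z": 30, "roll": 0}
    - {"grip": 0, "x": 0, "y": 0, "z": 27, "roll": 0}
    - {"grip": 0, "x": 0, "y": 0, "z": 0, "roll": 0}
  grip_force: 40

```text
clock: 4.42
tcp_pos: [0.5006, 0.1122, 0.0414]
orientation: [-0.005, -0.107, 0.994, 0.0]
wrist_force: [-2.0, 0.4, 0.8]
finger_gap: 0.0855
grip_force: 0.0
```

Emit:
servo_tool:
  increments:
    - {"grip": 0.5, "x": 0, "y": 0, "z": 0, "roll": 0}
    - {"grip": 0.6, "x": 0, "y": 0, "z": 0, "roll": 0}
    - {"grip": 0.65, "x": 0, "y": 0, "z": 0, "roll": 0}
    - {"grip": 0.7, "x": 0, "y": 0, "z": 0, "roll": 0}
    - {"grip": 0.72, "x": 0, "y": 0, "z": 0, "roll": 0}

```text
clock: 4.83
tcp_pos: [0.5062, 0.1132, 0.0477]
orientation: [0.001, -0.109, 0.994, -0.0]
wrist_force: [0.1, 0.0, -0.7]
finger_gap: 0.0257
grip_force: 0.0
```

Run:
```python
from h import *
p=np.load("mag.npy"); p[:2]+=.0012*np.array([np.sin(p[2]),-np.cos(p[2])]); np.save("mag.npy",p); print(p)
x=M2W(p,[.028,0,0])[0]; go([x[0],x[1],.046],np.degrees(p[2])+90)
c,im=snap("wrist","w4.png")
cv2.imwrite("pics/c4.png",cv2.resize(im[100:400,120:520,::-1],None,fx=1.5,fy=1.5))
```

```text
[0.51099896 0.0846991  1.78514477]
clk 4.83 tcp [0.5062 0.1132 0.0477] head -167.52 delta mm [ 1.4 -0.9  1.7] roll 0.19
```

View pics/c4.png

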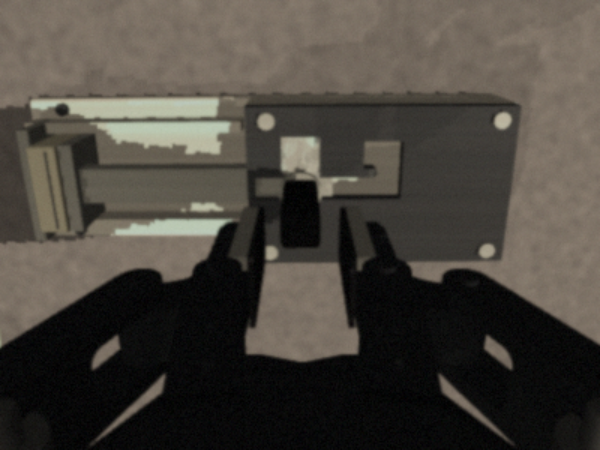

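The fingers straddle the black grip evenly (grip at x 281–320, pads at 264 and 345). Closing.

Emit:
servo_tool:
  increments:
    - {"grip": 0.8, "x": 0, "y": 0, "z": 0, "roll": 0}
    - {"grip": 0.85, "x": 0, "y": 0, "z": 0, "roll": 0}
    - {"grip": 0.9, "x": 0, "y": 0, "z": 0, "roll": 0}
    - {"grip": 0.95, "x": 0, "y": 0, "z": 0, "roll": 0}
    - {"grip": 1, "x": 0, "y": 0, "z": 0, "roll": 0}

```text
clock: 5.3
tcp_pos: [0.5058, 0.1127, 0.0469]
orientation: [0.001, -0.109, 0.994, -0.001]
wrist_force: [-0.4, -2.8, 5.0]
finger_gap: 0.0117
grip_force: 39.1
```

Emit:
servo_tool:
  increments:
    - {"grip": 1, "x": 0, "y": 2, "z": 0, "roll": 0}
    - {"grip": 1, "x": 0, "y": 3, "z": 0, "roll": 0}
    - {"grip": 1, "x": 0, "y": 3, "z": 0, "roll": 0}
    - {"grip": 1, "x": 0, "y": 2, "z": 0, "roll": 0}
    - {"grip": 1, "x": 0, "y": 0, "z": 0, "roll": 0}

```text
clock: 5.72
tcp_pos: [0.5043, 0.1202, 0.0469]
orientation: [0.001, -0.108, 0.994, -0.003]
wrist_force: [1.8, -12.2, 4.9]
finger_gap: 0.0115
grip_force: 39.0
```

```bash
cat >> h.py <<'E'
def mag():
    p=np.load("mag.npy"); s,Rm,h=tool(); c,q=np.cos(p[2]),np.sin(p[2]); A=np.array([[c,q],[-q,c]])
    print("clk %.2f magxy"%s["clock"],(A@(s["tcp_pos"][:2]-p[:2])*1000).round(2),"z",s["tcp_pos"][2].round(4),"head %.2f"%(h-np.degrees(p[2])),"F mag",(A@s["wrist_force"][:2]).round(1),s["wrist_force"][2].round(1),"gap",s["finger_gap"].round(4),s["grip_force"].round(1))
E
python3 -c "
from h import *;mag()"
```

```text
Traceback (most recent call last):
  File "h.py", line 39, in mag
    print("clk %.2f magxy"%s["clock"],(A@(s["tcp_pos"][:2]-p[:2])*1000).round(2),"z",s["tcp_pos"][2].round(4),"head %.2f"%(h-np.degrees(p[2])),"F mag",(A@s["wrist_force"][:2]).round(1),s["wrist_force"][2].round(1),"gap",s["finger_gap"].round(4),s["grip_force"].round(1))
                                                                                                                                                                                                                            ^^^^^^^^^^^^^^^^^^^^^
AttributeError: 'float' object has no attribute 'round'
```

```bash
sed -i 's/s\["finger_gap"\].round(4),s\["grip_force"\].round(1)/round(s["finger_gap"],4),round(s["grip_force"],1)/' h.py; python3 -c "
from h import *;mag()"
```

```text
clk 5.72 magxy [36.06 -1.04] z 0.0469 head -269.88 F mag [-12.3   0.9] 4.9 gap 0.0115 39.0
```

Emit:
servo_tool:
  increments:
    - {"grip": 1, "x": 0, "y": 4, "z": 0, "roll": 0}
    - {"grip": 1, "x": 0, "y": 5, "z": 0, "roll": 0}
    - {"grip": 1, "x": 0, "y": 5, "z": 0, "roll": 0}
    - {"grip": 1, "x": 0, "y": 4, "z": 0, "roll": 0}
    - {"grip": 1, "x": 0, "y": 2, "z": 0, "roll": 0}

```text
clock: 6.13
tcp_pos: [0.5002, 0.1392, 0.0468]
orientation: [0.001, -0.108, 0.994, -0.004]
wrist_force: [3.5, -13.5, 3.6]
finger_gap: 0.0116
grip_force: 39.1
```

```bash
python3 -c "
from h import *;mag()"
```

```text
clk 6.13 magxy [55.54 -1.  ] z 0.0468 head -269.91 F mag [-13.9  -0.6] 3.6 gap 0.0116 39.1
```

Emit:
servo_tool:
  increments:
    - {"grip": 1, "x": 0, "y": 3, "z": 0, "roll": 0}
    - {"grip": 1, "x": 0, "y": 3, "z": 0, "roll": 0}
    - {"grip": 1, "x": 0, "y": 2, "z": 0, "roll": 0}
    - {"grip": 1, "x": 0, "y": 1, "z": 0, "roll": 0}
    - {"grip": 1, "x": 0, "y": 0, "z": 0, "roll": 0}

```text
clock: 6.55
tcp_pos: [0.4983, 0.1477, 0.0468]
orientation: [0.001, -0.108, 0.994, -0.004]
wrist_force: [2.5, -13.8, 5.0]
finger_gap: 0.0114
grip_force: 39.1
```

```bash
python3 -c "
from h import *;mag()"
```

```text
clk 6.55 magxy [64.26 -0.95] z 0.0468 head -269.92 F mag [-14.    0.4] 5.0 gap 0.0114 39.1
```

Emit:
servo_tool:
  increments:
    - {"grip": 1, "x": 0, "y": 1, "z": 0, "roll": 0}
    - {"grip": 1, "x": 0, "y": 0, "z": 0, "roll": 0}

```text
clock: 6.72
tcp_pos: [0.498, 0.1485, 0.0468]
orientation: [0.001, -0.108, 0.994, -0.004]
wrist_force: [3.3, -13.3, 4.4]
finger_gap: 0.0112
grip_force: 39.1
```

```bash
python3 -c "
from h import *;mag()"
```

```text
clk 6.72 magxy [65.07 -0.9 ] z 0.0468 head -269.94 F mag [-13.7  -0.4] 4.4 gap 0.0112 39.1
```

Emit:
servo_tool:
  increments:
    - {"grip": 1, "x": 0, "y": 1, "z": 0, "roll": 0}
    - {"grip": 1, "x": 0, "y": 0, "z": 0, "roll": 0}

```text
clock: 6.88
tcp_pos: [0.4979, 0.1494, 0.0468]
orientation: [0.001, -0.108, 0.994, -0.004]
wrist_force: [2.8, -14.2, 3.6]
finger_gap: 0.0116
grip_force: 39.1
```

Emit:
servo_tool:
  increments:
    - {"grip": 1, "x": 0, "y": 1, "z": 0, "roll": 0}
    - {"grip": 1, "x": 0, "y": 0, "z": 0, "roll": 0}

```text
clock: 7.05
tcp_pos: [0.4977, 0.1503, 0.0468]
orientation: [0.001, -0.107, 0.994, -0.004]
wrist_force: [0.8, -14.8, 3.6]
finger_gap: 0.0113
grip_force: 39.1
```

```bash
python3 -c "
from h import *;mag()"
```

```text
clk 7.05 magxy [66.97 -0.94] z 0.0468 head -269.94 F mag [-14.6   2.4] 3.6 gap 0.0113 39.1
```

Emit:
servo_tool:
  increments:
    - {"grip": 1, "x": 0, "y": 1, "z": 0, "roll": 0}
    - {"grip": 1, "x": 0, "y": 0, "z": 0, "roll": 0}

```text
clock: 7.22
tcp_pos: [0.4975, 0.1513, 0.0468]
orientation: [0.001, -0.107, 0.994, -0.004]
wrist_force: [2.1, -14.3, 4.1]
finger_gap: 0.0116
grip_force: 39.1
```

```bash
python3 -c "
from h import *;mag()"
```

```text
clk 7.22 magxy [67.95 -0.93] z 0.0468 head -269.94 F mag [-14.4   1. ] 4.1 gap 0.0116 39.1
```

Emit:
servo_tool:
  increments:
    - {"grip": 1, "x": 0, "y": 0.8, "z": 0, "roll": 0}
    - {"grip": 1, "x": 0, "y": 0, "z": 0, "roll": 0}

```text
clock: 7.38
tcp_pos: [0.4973, 0.1519, 0.0468]
orientation: [0.001, -0.107, 0.994, -0.004]
wrist_force: [2.7, -14.1, 3.7]
finger_gap: 0.0116
grip_force: 39.1
```

```bash
python3 -c "
from h import *;mag()"
```

```text
clk 7.38 magxy [68.61 -0.9 ] z 0.0468 head -269.95 F mag [-14.4   0.4] 3.7 gap 0.0116 39.1
```

Emit:
servo_tool:
  increments:
    - {"grip": 1, "x": 0, "y": 0.8, "z": 0, "roll": 0}
    - {"grip": 1, "x": 0, "y": 0, "z": 0, "roll": 0}

```text
clock: 7.55
tcp_pos: [0.4973, 0.1521, 0.0468]
orientation: [0.001, -0.107, 0.994, -0.005]
wrist_force: [4.7, -17.0, 4.1]
finger_gap: 0.0116
grip_force: 39.1
```

```bash
python3 -c "
from h import *;mag()"
```

```text
clk 7.55 magxy [68.77 -0.91] z 0.0468 head -269.97 F mag [-17.6  -0.9] 4.1 gap 0.0116 39.1
```

Rear contact is at TCP x ≈ 68.7. I'll back off about 1.2 mm and cross to +y.

Emit:
servo_tool:
  increments:
    - {"grip": 1, "x": 0, "y": -1.8, "z": 0, "roll": 0}
    - {"grip": 1, "x": 0, "y": 0, "z": 0, "roll": 0}
    - {"grip": 1, "x": 2, "y": 0, "z": 0, "roll": 0}
    - {"grip": 1, "x": 2, "y": 0, "z": 0, "roll": 0}
    - {"grip": 1, "x": 0, "y": 0, "z": 0, "roll": 0}

```text
clock: 7.97
tcp_pos: [0.4935, 0.1501, 0.0468]
orientation: [0.001, -0.107, 0.994, -0.004]
wrist_force: [2.2, -15.0, 4.4]
finger_gap: 0.0115
grip_force: 39.1
```

```bash
python3 -c "
from h import *;mag()"
```

```text
clk 7.97 magxy [67.61  3.19] z 0.0468 head -269.95 F mag [-15.1   1. ] 4.4 gap 0.0115 39.1
```

Emit:
servo_tool:
  increments:
    - {"grip": 1, "x": 3, "y": 0, "z": 0, "roll": 0}
    - {"grip": 1, "x": 3, "y": 0, "z": 0, "roll": 0}
    - {"grip": 1, "x": 3, "y": 0, "z": 0, "roll": 0}
    - {"grip": 1, "x": 2, "y": 0, "z": 0, "roll": 0}
    - {"grip": 1, "x": 0, "y": 0, "z": 0, "roll": 0}

```text
clock: 8.38
tcp_pos: [0.4826, 0.1478, 0.0468]
orientation: [0.001, -0.107, 0.994, -0.004]
wrist_force: [3.0, -15.2, 3.9]
finger_gap: 0.0114
grip_force: 39.2
```

```bash
python3 -c "
from h import *;mag()"
```

```text
clk 8.38 magxy [67.66 14.3 ] z 0.0468 head -269.94 F mag [-15.5   0.3] 3.9 gap 0.0114 39.2
```

Emit:
servo_tool:
  increments:
    - {"grip": 1, "x": 0, "y": -1.5, "z": 0, "roll": 0}
    - {"grip": 1, "x": 0, "y": -1.5, "z": 0, "roll": 0}
    - {"grip": 1, "x": 0, "y": -1.5, "z": 0, "roll": 0}
    - {"grip": 1, "x": 0, "y": 0, "z": 0, "roll": 0}

```text
clock: 8.72
tcp_pos: [0.4838, 0.1435, 0.0468]
orientation: [0.001, -0.107, 0.994, -0.004]
wrist_force: [3.8, -14.4, 5.1]
finger_gap: 0.0117
grip_force: 39.2
```

```bash
python3 -c "
from h import *;mag()"
```

```text
clk 8.72 magxy [63.21 14.09] z 0.0468 head -269.95 F mag [-14.9  -0.6] 5.1 gap 0.0117 39.2
```

Emit:
servo_tool:
  increments:
    - {"grip": 1, "x": 0, "y": -1.5, "z": 0, "roll": 0}
    - {"grip": 1, "x": 0, "y": -1.5, "z": 0, "roll": 0}
    - {"grip": 1, "x": 0, "y": -1.5, "z": 0, "roll": 0}
    - {"grip": 1, "x": 0, "y": -1, "z": 0, "roll": 0}
    - {"grip": 1, "x": 0, "y": 0, "z": 0, "roll": 0}

```text
clock: 9.13
tcp_pos: [0.4847, 0.1397, 0.0468]
orientation: [0.001, -0.108, 0.994, -0.002]
wrist_force: [1.6, -8.6, 5.2]
finger_gap: 0.0115
grip_force: 39.3
```

```bash
python3 -c "
from h import *;mag()"
```

```text
clk 9.13 magxy [59.33 14.03] z 0.0468 head -269.89 F mag [-8.8  0.3] 5.2 gap 0.0115 39.3
```

Emit:
servo_tool:
  increments:
    - {"grip": 1, "x": 0, "y": -1.5, "z": 0, "roll": 0}
    - {"grip": 0.8, "x": 0, "y": 0, "z": 0, "roll": 0}
    - {"grip": 0.6, "x": 0, "y": 0, "z": 0, "roll": 0}
    - {"grip": 0.4, "x": 0, "y": 0, "z": 0, "roll": 0}
    - {"grip": 0.2, "x": 0, "y": 0, "z": 0, "roll": 0}

```text
clock: 9.55
tcp_pos: [0.4829, 0.1409, 0.0458]
orientation: [-0.001, -0.109, 0.994, 0.0]
wrist_force: [-0.5, -0.8, -0.4]
finger_gap: 0.0526
grip_force: 0.0
```

Emit:
servo_tool:
  increments:
    - {"grip": 0, "x": 0, "y": 0, "z": 0, "roll": 0}
    - {"grip": 0, "x": 0, "y": 0, "z": -20, "roll": 0}
    - {"grip": 0, "x": 0, "y": 0, "z": -35, "roll": 0}
    - {"grip": 0, "x": 0, "y": 0, "z": -35, "roll": 0}
    - {"grip": 0, "x": 0, "y": 0, "z": 0, "roll": 0}

```text
clock: 9.97
tcp_pos: [0.4874, 0.1413, 0.1425]
orientation: [0.005, -0.109, 0.994, 0.0]
wrist_force: [0.8, -0.6, 0.1]
finger_gap: 0.0859
grip_force: 0.0
```

Run:
```python
from h import *
mag(); c,im=snap("wrist","w5.png"); np.save("w5c.npy",c,allow_pickle=True)
p=np.load("mag.npy")
print(proj(c,M2W(p,[[.059,.015,.078],[.028,0,.078],[.005,0,.036]])))
print(cv2.cvtColor(im,cv2.COLOR_RGB2GRAY)[120:260:5,280:420:6])
# cassette from w2: segment in neighbourhood
i2=cv2.imread("pics/w2.png")[120:180,280:345]
print(cv2.cvtColor(i2,cv2.COLOR_BGR2GRAY)[4:54:2,4:58:2])
```

```text
clk 9.97 magxy [60.34 11.04] z 0.1425 head -269.76 F mag [-0.8 -0.7] 0.1 gap 0.0859 0.0
[[319.97946343 197.50601575]
 [282.57406993 214.79387595]
 [264.17906953 200.50861808]]
[[ 98 100 105  93  99 100 102 104 103 101 104 102 102 107  99 103 112 100
  106 109 107 104  98  98]
 [102 101 104  93  98  97 103  97 106  99 100 102 102 103  98  94 104 107
  102 105 102 104 103 102]
 [103  95 102  98  97  99 102 104 102 102  94 103 102  96  90  90 105 101
  101  99 106 101  94 101]
 [101  97  99  98  97  96  94  95 102 102  95  93  97  90  95  94  90 104
  102 106 101 103 104  98]
 [ 98  91  92  86  88  92  93  97  94  90  89  92  87  96  96  91  87  94
   90  92  94 104  99 103]
 [103  89  93  96  89  91  92  90  92  95  92  96  91  93  90  89  95  94
   94  95  91  99 106  98]
 [ 97  90  91  88  90  95  92  87  95  88  91  92  93  93  93  89  90  85
   92  93  92 103 107 104]
 [ 88  94  92  87  85  93  86  89  96  85  86  91  97  97  91  92  92  91
   91  91 105 103 104 100]
 [ 66  67  65  63  60  69  60  69  62  61  62  63  62  60  58  60  63  80
   89  86  98 100  95 100]
 [ 39  39  38  
[... 4030 characters left out ...]
  82  81  85  92 128]
 [133 131 130 134 131 132 131 132 131 130 129 125 126 131 128 127 110 124
  119  82  84  84  89  86  86 107 122]
 [132 130 131 132 128 130 133 129 131 132 129 131 123 132 133 130 126 117
   98  81  80  83  80  97 102 129 132]
 [133 131 128 131 130 128 130 133 130 130 132 132 128 122 131 130 118 118
  106  90  92  94  86 120 131 134 130]
 [134 136 132 133 131 133 129 133 130 134 129 132 132 124 127 119 127 133
  133 127 130 132 118 131 133 132 131]
 [133 131 132 132 134 132 130 134 129 135 132 132 131 133 130 132 131 133
  133 132 132 136 131 131 135 131 134]
 [132 133 133 134 129 130 133 132 130 133 133 135 131 133 133 133 133 131
  132 131 135 132 133 132 132 133 133]]
```

The grip's dark blob at (316–322, 185–212) matches the pocket prediction (320,197), so the handle is parked. Next I'll work out the approach to the loose cassette from the w2 edges.

Run:
```python
from h import *
c=np.load("w2c.npy",allow_pickle=True).item()
a=ray(c,[[302,130],[320,158],[306.5,150]],.028); d=a[1]-a[0]; print(a.round(4),np.linalg.norm(d))
phi=np.degrees(np.arctan2(d[1],d[0])); print("width heading",phi)
for h in(phi+90,phi-90): go([a[2][0],a[2][1],.13],h)
s,Rm,_=tool(); print(s["joint_pos"].round(2))
```

```text
[[ 0.5379 -0.2328  0.028 ]
 [ 0.5203 -0.2607  0.028 ]
 [ 0.5218 -0.245   0.028 ]] 0.03302383516217651
width heading -122.37013913881212
clk 10.02 tcp [0.4864 0.1411 0.1399] head -167.48 delta mm [  49.1 -384.6    9.7] roll -135.11
clk 10.02 tcp [0.4864 0.1411 0.1399] head -167.48 delta mm [  49.1 -384.6    9.7] roll 44.89
[ 0.12  0.2  -0.26  1.1   0.   -0.09]
```

Emit:
servo_tool:
  increments:
    - {"grip": 0, "x": 4.9, "y": -38.5, "z": 0, "roll": 0}
    - {"grip": 0, "x": 4.9, "y": -38.5, "z": 0, "roll": 0}
    - {"grip": 0, "x": 4.9, "y": -38.5, "z": 0, "roll": 0}
    - {"grip": 0, "x": 4.9, "y": -38.5, "z": 0, "roll": 0}
    - {"grip": 0, "x": 4.9, "y": -38.5, "z": 0, "roll": 0}

```text
clock: 10.43
tcp_pos: [0.5004, -0.0539, 0.1351]
orientation: [-0.001, -0.109, 0.994, 0.0]
wrist_force: [0.6, 0.5, 0.7]
finger_gap: 0.085
grip_force: 0.0
```

Emit:
servo_tool:
  increments:
    - {"grip": 0, "x": 4.9, "y": -38.5, "z": 0, "roll": 0}
    - {"grip": 0, "x": 4.9, "y": -38.5, "z": 0, "roll": 0}
    - {"grip": 0, "x": 4.9, "y": -38.5, "z": 0, "roll": 0}
    - {"grip": 0, "x": 4.9, "y": -38.5, "z": 0, "roll": 0}
    - {"grip": 0, "x": 4.9, "y": -38.5, "z": 10, "roll": 0}

```text
clock: 10.85
tcp_pos: [0.5194, -0.2481, 0.1266]
orientation: [0.001, -0.109, 0.994, -0.0]
wrist_force: [1.0, 0.3, 0.4]
finger_gap: 0.0856
grip_force: 0.0
```

Emit:
servo_tool:
  increments:
    - {"grip": 0, "x": 0, "y": 0, "z": 0, "roll": 6.4}
    - {"grip": 0, "x": 0, "y": 0, "z": 0, "roll": 6.4}
    - {"grip": 0, "x": 0, "y": 0, "z": 0, "roll": 6.4}
    - {"grip": 0, "x": 0, "y": 0, "z": 0, "roll": 6.4}
    - {"grip": 0, "x": 0, "y": 0, "z": 0, "roll": 6.4}

```text
clock: 11.27
tcp_pos: [0.5182, -0.2456, 0.1246]
orientation: [-0.001, 0.172, 0.985, 0.001]
wrist_force: [-0.3, -0.7, 0.0]
finger_gap: 0.0855
grip_force: 0.0
```

Emit:
servo_tool:
  increments:
    - {"grip": 0, "x": 0, "y": 0, "z": 0, "roll": 6.4}
    - {"grip": 0, "x": 0, "y": 0, "z": 0, "roll": 6.4}
    - {"grip": 0, "x": 0, "y": 0, "z": 0, "roll": 0}
    - {"grip": 0, "x": 0, "y": 0, "z": 0, "roll": 0}

```text
clock: 11.6
tcp_pos: [0.5185, -0.2455, 0.1251]
orientation: [-0.001, 0.277, 0.961, 0.0]
wrist_force: [-0.7, -0.4, -0.2]
finger_gap: 0.0856
grip_force: 0.0
```

Run:
```python
from h import *
c,im=snap("wrist","w6.png"); np.save("w6c.npy",c,allow_pickle=True); go([.5218,-.245,.13],147.63)
uv=proj(c,[.5218,-.245,.02])[0].round().astype(int); print(uv)
x0,y0=uv[0]-55,uv[1]-50; print(x0,y0)
cv2.imwrite("pics/c6.png",cv2.resize(im[y0:y0+100,x0:x0+110,::-1],None,fx=6,fy=6,interpolation=cv2.INTER_CUBIC))
```

```text
clk 11.65 tcp [ 0.5186 -0.2456  0.1254] head 147.88 delta mm [-2.4  2.2 -4.7] roll 0.25
[323 194]
268 144
```

View pics/c6.png

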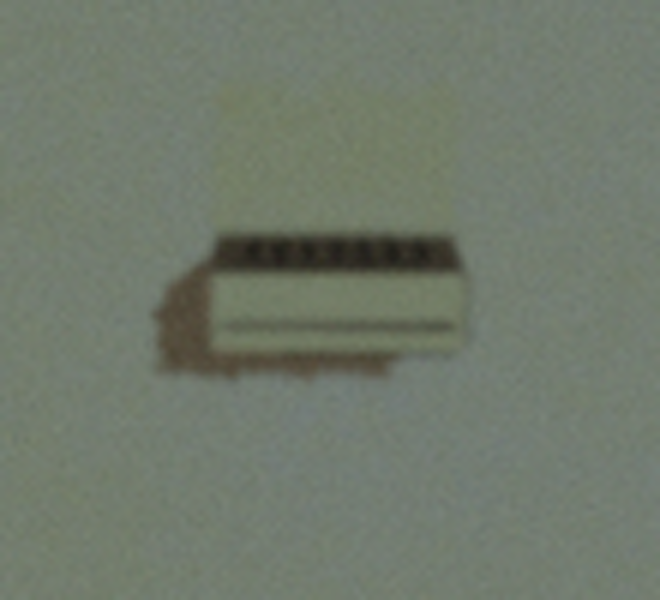

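The picture shows the cassette top face at crop (210–465, 270–350), its centre (338,310), and the dark side face above it. The axis is nearly parallel to the image rows.

Run:
```python
from h import *
c=np.load("w6c.npy",allow_pickle=True).item()
f=lambda L:(np.array(L,float)+.5)/6+[268,144]-.5
a=ray(c,f([[210,272],[465,268],[212,352],[465,348],[338,310]]),.028); b=ray(c,f([[215,235],[455,235]]),0.)
for q in(a[:2],a[2:4],b): d=q[1]-q[0]; print(np.linalg.norm(d[:2]),np.degrees(np.arctan2(d[1],d[0])))
print(a.round(4),np.linalg.norm(a[2]-a[0]))
m=a[:4].mean(0); print(m,b.mean(0)); go([m[0],m[1],.012],147.9)
```

```text
0.03911539593671655 58.75225159483944
0.03929270716172177 58.769995322299934
0.04043478365029704 57.82912316350379
[[ 0.5062 -0.2575  0.028 ]
 [ 0.5264 -0.2241  0.028 ]
 [ 0.517  -0.2642  0.028 ]
 [ 0.5374 -0.2306  0.028 ]
 [ 0.5217 -0.2441  0.028 ]] 0.012766881459727323
[ 0.52174805 -0.2440986   0.028     ] [ 0.51671098 -0.2412403   0.        ]
clk 11.65 tcp [ 0.5186 -0.2456  0.1254] head 147.88 delta mm [ -2.    3.  113.3] roll -0.02
```

Emit:
servo_tool:
  increments:
    - {"grip": 0, "x": -2.2, "y": 2.8, "z": 30, "roll": -0.5}
    - {"grip": 0, "x": 0, "y": 0, "z": 35, "roll": 0}
    - {"grip": 0, "x": 0, "y": 0, "z": 30, "roll": 0}
    - {"grip": 0, "x": 0, "y": 0, "z": 14, "roll": 0}
    - {"grip": 0, "x": 0, "y": 0, "z": 0, "roll": 0}
  grip_force: 25

```text
clock: 12.07
tcp_pos: [0.5192, -0.2427, 0.0129]
orientation: [-0.004, 0.273, 0.962, 0.001]
wrist_force: [-0.3, 0.2, -0.5]
finger_gap: 0.0856
grip_force: 0.0
```

Emit:
servo_tool:
  increments:
    - {"grip": 0.2, "x": 0, "y": 0, "z": 0, "roll": 0}
    - {"grip": 0.3, "x": 0, "y": 0, "z": 0, "roll": 0}
    - {"grip": 0.4, "x": 0, "y": 0, "z": 0, "roll": 0}
    - {"grip": 0.45, "x": 0, "y": 0, "z": 0, "roll": 0}
    - {"grip": 0.48, "x": 0, "y": 0, "z": 0, "roll": 0}

```text
clock: 12.48
tcp_pos: [0.5232, -0.2454, 0.0186]
orientation: [0.001, 0.274, 0.962, -0.0]
wrist_force: [-0.9, 0.7, -0.2]
finger_gap: 0.0444
grip_force: 0.0
```

```bash
python3 -c "
from h import *
go([.522,-.2443,.012],148.4);mag()"
```

```text
clk 12.48 tcp [ 0.5232 -0.2454  0.0186] head 148.21 delta mm [1.7 0.3 6.6] roll -0.19
clk 12.48 magxy [-325.17   58.27] z 0.0186 head 45.93 F mag [0.8 0.7] -0.2 gap 0.0444 0.0
```

Emit:
servo_tool:
  increments:
    - {"grip": 0.48, "x": 1.7, "y": 0.3, "z": 5, "roll": 0}
    - {"grip": 0.48, "x": 0, "y": 0, "z": 3.5, "roll": 0}
    - {"grip": 0.48, "x": 0, "y": 0, "z": 0, "roll": 0}

```text
clock: 12.73
tcp_pos: [0.5203, -0.2432, 0.0079]
orientation: [-0.001, 0.274, 0.962, 0.0]
wrist_force: [0.2, -0.3, -0.6]
finger_gap: 0.0447
grip_force: 0.0
```

Emit:
servo_tool:
  increments:
    - {"grip": 0.52, "x": 0, "y": 0, "z": 0, "roll": 0}
    - {"grip": 0.56, "x": 0, "y": 0, "z": 0, "roll": 0}
    - {"grip": 0.6, "x": 0, "y": 0, "z": 0, "roll": 0}
    - {"grip": 0.7, "x": 0, "y": 0, "z": 0, "roll": 0}
    - {"grip": 0.8, "x": 0, "y": 0, "z": 0, "roll": 0}

```text
clock: 13.15
tcp_pos: [0.5211, -0.2437, 0.0088]
orientation: [0.0, 0.274, 0.962, -0.0]
wrist_force: [0.5, 0.3, 0.8]
finger_gap: 0.0173
grip_force: 0.0
```

```bash
python3 -c "
from h import *
go([.522,-.2443,.012],148.4);mag()"
```

```text
clk 13.15 tcp [ 0.5211 -0.2437  0.0088] head 148.20 delta mm [-1.  -0.  -3.2] roll -0.20
clk 13.15 magxy [-323.07   59.96] z 0.0088 head 45.92 F mag [ 0.2 -0.6] 0.8 gap 0.0173 0.0
```

The gap is 17 mm with no grip force, which is unexpected, so I'll look.

Run:
```python
from h import *
c,im=snap("wrist","w7.png"); np.save("w7c.npy",c,allow_pickle=True)
print(proj(c,[[.522,-.2443,.028],[.522,-.2443,.0]]))
c2,i2=snap("scene","s7.png"); uv=proj(c2,[.522,-.2443,.02])[0].astype(int); print(uv)
o=np.zeros((600,800,3),np.uint8)
o[:,:480]=cv2.resize(im[100:400,200:440],None,fx=2,fy=2)
o[:320,480:]=cv2.resize(i2[uv[1]-40:uv[1]+40,uv[0]-40:uv[0]+40],(320,320),interpolation=cv2.INTER_CUBIC)
cv2.imwrite("pics/c7.png",o[:,:,::-1])
```

```text
[[320.48690342 246.9300175 ]
 [320.58424785 228.60062795]]
[197 315]
```

View pics/c7.png

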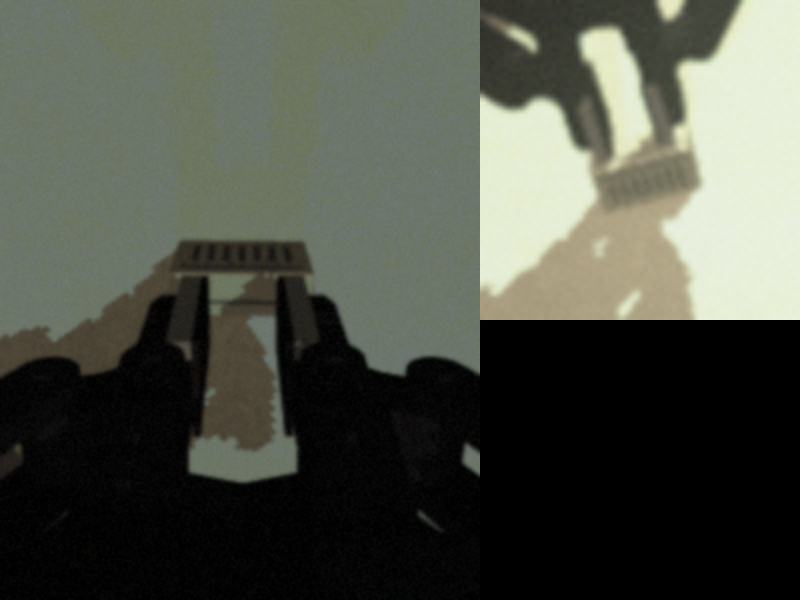

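The fingers seem to overlie the cassette top rather than straddle it. I'll check by projecting fingertip points.

Run:
```python
from h import *
c=np.load("w7c.npy",allow_pickle=True).item(); s,Rm,h=tool(); mag()
for x in(.011,-.011):
  for z in(0,-.01,-.019,-.03): print(x,z,proj(c,s["tcp_pos"]+Rm@np.array([x,-.0086,z])).round(1),proj(c,s["tcp_pos"]+Rm@np.array([x,-.02,z])).round(1))
p=s["tcp_pos"].copy();
n=np.array([np.cos(np.radians(148.4)),np.sin(np.radians(148.4)),0]);t=np.array([-n[1],n[0],0]);C=np.array([.522,-.2443,0])
for e,z in((.0065,0),(.0065,.028),(-.0065,.028)): print("cass",e,z,proj(c,[C+n*e+t*.02+[0,0,z],C+n*e-t*.02+[0,0,z]]).round(1).tolist())
print("groove seen row",100+300/2,"top near edge",100+272/2,"bottom",100+240/2)
```

```text
clk 13.25 magxy [-323.06   59.96] z 0.0088 head 45.92 F mag [0.1 0.2] 0.6 gap 0.0174 0.0
0.011 0 [[306.3 215.1]] [[287.4 215.2]]
0.011 -0.01 [[305.5 220.7]] [[285.5 220.7]]
0.011 -0.019 [[304.6 226.3]] [[283.6 226.3]]
0.011 -0.03 [[303.5 234. ]] [[281. 234.]]
-0.011 0 [[306.8 248.6]] [[288.5 248.6]]
-0.011 -0.01 [[306.1 255.8]] [[286.8 255.8]]
-0.011 -0.019 [[305.3 263. ]] [[285. 263.]]
-0.011 -0.03 [[304.2 272.8]] [[282.6 272.8]]
cass 0.0065 0 [[289.1, 219.1], [352.0, 218.9]]
cass 0.0065 0.028 [[283.8, 236.1], [357.1, 235.8]]
cass -0.0065 0.028 [[284.8, 257.7], [356.4, 257.4]]
groove seen row 250.0 top near edge 236.0 bottom 220.0
```

Run:
```python
from h import *
c=cam("scene"); s,Rm,h=tool()
for z in(0,-.01,-.019,-.03):
  print(z,[proj(c,s["tcp_pos"]+Rm@np.array([x,y,z]))[0].round(1).tolist() for x,y in((-.011,.0087),(-.011,-.0087),(0.011,.0087),(.011,-.0087))])
n=np.array([np.cos(np.radians(148.4)),np.sin(np.radians(148.4)),0]);t=np.array([-n[1],n[0],0]);C=np.array([.522,-.2443,0])
for e,z in((-.0065,0),(-.0065,.028),(.0065,.028)): print("cass",e,z,proj(c,[C+n*e+t*.02+[0,0,z],C+n*e-t*.02+[0,0,z]]).round(1).tolist())
im=cv2.imread("pics/s7.png",0); print(im[298:330:2,178:218:2])
```

```text
0 [[204.4, 322.5], [193.6, 325.5], [203.2, 312.1], [192.7, 314.9]]
-0.01 [[203.2, 318.8], [192.4, 321.9], [202.0, 308.4], [191.5, 311.3]]
-0.019 [[202.2, 315.5], [191.2, 318.5], [201.0, 305.0], [190.3, 307.9]]
-0.03 [[200.9, 311.3], [189.8, 314.3], [199.7, 300.8], [188.9, 303.7]]
cass -0.0065 0 [[187.6, 329.0], [212.0, 322.0]]
cass -0.0065 0.028 [[183.9, 318.7], [209.0, 311.7]]
cass 0.0065 0.028 [[183.4, 312.4], [208.1, 305.6]]
[[ 61  59  68  70  90 210 227 232 233 214 106 104  79  70  85 201 230 233
  234 234]
 [ 66  64  85  90  72 172 229 230 233 228 134 107  92  70  83 181 231 234
  234 234]
 [ 79  69  99  94  69 118 223 230 232 232 175 107 102  76  74 167 230 234
  234 233]
 [122  66  87 102  78  95 217 229 231 233 213 108 106  85  77 170 232 233
  234 235]
 [170  68  81 105  88  78 190 229 233 233 227 132 106 103 166 207 231 233
  234 235]
 [211  90  70 104  99  77 175 228 232 229 221 137 105 121 218 219 226 232
  233 233]
 [227 137  70  91 101  83 170 227 228 213 158 131 107 122 196 206 218 234
  234 235]
 [230 214 148 132 108  93 161 225 216 181 135 138 138 149 170 181 196 234
  235 234]
 [232 232 226 188 118 111 173 195 159 147 144 142 133 125 121 125 166 230
  234 235]
 [233 232 231 186 135 153 197 162 135 127 120 116 117 120 116 131 146 227
  234 233]
 [231 232 232 198 147 130 129 115 116 122 117 118 117 106 112 124 139 220
  234 234]
 [232 232 233 219 137 118 116 113 119 110 104 115 113 110 120 121 136 199
  235 234]
 [232 232 232 230 162 122 109 110 112 108 113 119 119 125 133 141 172 222
  235 235]
 [231 233 232 229 175 124 111 120 119 124 126 138 142 153 160 173 226 234
  235 235]
 [232 232 231 208 161 133 127 137 139 151 154 160 160 166 173 216 233 234
  235 235]
 [231 232 217 166 159 152 156 161 162 165 167 163 169 171 199 234 235 234
  234 234]]
```

The images put the fingertips about 30 mm behind the reported TCP, so they closed above the cassette. I'll reopen and descend in small, force-watched steps.

Emit:
servo_tool:
  increments:
    - {"grip": 0.25, "x": -1, "y": 0, "z": 0, "roll": -0.2}
    - {"grip": 0.25, "x": 0, "y": 0, "z": 0, "roll": 0}
    - {"grip": 0.25, "x": 0, "y": 0, "z": 0, "roll": 0}
    - {"grip": 0.25, "x": 0, "y": 0, "z": 3, "roll": 0}
    - {"grip": 0.25, "x": 0, "y": 0, "z": 0, "roll": 0}

```text
clock: 13.67
tcp_pos: [0.5216, -0.244, 0.0052]
orientation: [-0.0, 0.272, 0.962, 0.0]
wrist_force: [0.1, -0.5, 0.4]
finger_gap: 0.0638
grip_force: 0.0
```

Emit:
servo_tool:
  increments:
    - {"grip": 0.25, "x": 0, "y": 0, "z": 4, "roll": 0}
    - {"grip": 0.25, "x": 0, "y": 0, "z": 0, "roll": 0}

```text
clock: 13.83
tcp_pos: [0.5214, -0.2439, 0.0009]
orientation: [-0.0, 0.272, 0.962, 0.0]
wrist_force: [-0.0, -0.7, 0.2]
finger_gap: 0.0642
grip_force: 0.0
```

Emit:
servo_tool:
  increments:
    - {"grip": 0.25, "x": 0, "y": 0, "z": 3, "roll": 0}
    - {"grip": 0.25, "x": 0, "y": 0, "z": 0, "roll": 0}

```text
clock: 14.0
tcp_pos: [0.5215, -0.244, -0.0019]
orientation: [-0.0, 0.272, 0.962, 0.0]
wrist_force: [-1.2, -0.4, 0.5]
finger_gap: 0.0642
grip_force: 0.0
```

```bash
python3 -c "
from h import *
go([.522,-.2443,.012],148.4);mag()"
```

```text
clk 14.00 tcp [ 0.5215 -0.244  -0.0019] head 148.39 delta mm [ -0.5  -0.  -13.9] roll -0.01
clk 14.00 magxy [-323.42   59.62] z -0.0019 head 46.11 F mag [-0.1  1.3] 0.5 gap 0.0642 0.0
```

Emit:
servo_tool:
  increments:
    - {"grip": 0.25, "x": 0, "y": 0, "z": 4, "roll": 0}
    - {"grip": 0.25, "x": 0, "y": 0, "z": 4, "roll": 0}
    - {"grip": 0.25, "x": 0, "y": 0, "z": 0, "roll": 0}

```text
clock: 14.25
tcp_pos: [0.5213, -0.2438, -0.0103]
orientation: [-0.001, 0.272, 0.962, 0.0]
wrist_force: [-0.7, -0.2, -0.3]
finger_gap: 0.0641
grip_force: 0.0
```

```bash
python3 -c "
from h import *
mag()"
```

```text
clk 14.25 magxy [-323.22   59.8 ] z -0.0103 head 46.11 F mag [-0.   0.7] -0.3 gap 0.0641 0.0
```

Emit:
servo_tool:
  increments:
    - {"grip": 0.25, "x": 0, "y": 0, "z": 3, "roll": 0}
    - {"grip": 0.25, "x": 0, "y": 0, "z": 3, "roll": 0}
    - {"grip": 0.25, "x": 0, "y": 0, "z": 0, "roll": 0}

```text
clock: 14.5
tcp_pos: [0.5215, -0.244, -0.016]
orientation: [-0.0, 0.272, 0.962, 0.0]
wrist_force: [0.4, 0.4, 0.6]
finger_gap: 0.0637
grip_force: 0.0
```

```bash
python3 -c "
from h import *
mag()
s,Rm,h=tool();c,im=snap('wrist','w8.png')
for z in(0,-.02,-.03,-.035,-.04): print(z,proj(c,s['tcp_pos']+Rm@np.array([.011,-.032,z])).round(1))
g=cv2.cvtColor(im,cv2.COLOR_RGB2GRAY); print(g[216:262:2,240:300:3])
"
```

```text
clk 14.50 magxy [-323.36   59.64] z -0.016 head 46.11 F mag [ 0.3 -0.5] 0.6 gap 0.0637 0.0
0 [[267.5 215.2]]
-0.02 [[261.1 227. ]]
-0.03 [[257.4 234. ]]
-0.035 [[255.3 237.8]]
-0.04 [[253.1 241.9]]
[[113 109 110 109 113 110 113 107 113 113 111 115 112 111 109 110 111 109
  108 110]
 [111 109 111 109 107 110 108 108 110 112 111 112 112 111 108 107 110 109
  111 108]
 [111 109 109 113 111 113 111 110 109 108 112 112 112 112 108 110 110 112
  110 111]
 [110 110 113 112 110 108 109 110 110 110 113 112 112 114 109 109 114 112
  109 109]
 [114 112 111 111 111 109 109 108 112 114 111 108 108 113 111 108 110 109
  110 110]
 [107 109 111 113 111 115 110 111 108 112 110 110 114 112 110 108 111 109
  110 111]
 [111 111 111 112 110 114 109 110 109 110 114 111 108 112 109 109 111 115
  109 111]
 [113 110 112 113 108 107 110 108 113 107 113 110 111 111 106 109 111 112
  110 113]
 [110 112 108 114 106 106 110 112 114 111 112 112 111 110 107 109 113 110
  110 107]
 [108 112 112 112 108 108 113 112 111 110 108 109 113 110 111  85  73  80
   79  77]
 [108 112 109 107 108 112 110 111 107 109 109 113 11
[... 353 characters left out ...]
  49  46
   22  47]
 [ 34  31  37  19   1  21 110 110 112 111 111  87  64  67  48  45  49  38
   23  46]
 [ 36  32  37   7   0   5 104 110 109 110  92  70  66  67  46  44  44  43
   42  45]
 [ 30  35  33   4   1   9 105 112 113 110  83  72  63  67  49  40  36  39
   41  44]
 [ 34  33  19   2   4  13 106 111 110 109  84  67  63  54  45  38  36  41
   34  31]
 [ 35  33  11   0   4   8 100 109 110  92  71  68  68  56  54  52  53  52
   51  53]
 [ 38  23   5   8   5   6 102 109 104  70  66  67  66  82  97  92  93  91
   89  90]
 [ 33  16   5   0   1   0 100 114 111  73  67  72  73  99 108 108 110 111
  111 109]
 [ 30   4   5   2  12   6  87 114 115  89  70  69  68  99 109 107 109 113
  110 112]]
```

Tips are now about 39 mm behind the TCP, at z ≈ 0.023 (tip edge at px (256,242)). I'll go down 5 mm more and close.

Emit:
servo_tool:
  increments:
    - {"grip": 0.25, "x": -0.4, "y": 0, "z": 5, "roll": 0}
    - {"grip": 0.35, "x": 0, "y": 0, "z": 0, "roll": 0}
    - {"grip": 0.45, "x": 0, "y": 0, "z": 0, "roll": 0}
    - {"grip": 0.5, "x": 0, "y": 0, "z": 0, "roll": 0}
    - {"grip": 0.55, "x": 0, "y": 0, "z": 0, "roll": 0}
  grip_force: 25

```text
clock: 14.97
tcp_pos: [0.5225, -0.2445, -0.02]
orientation: [0.0, 0.272, 0.962, -0.0]
wrist_force: [-0.5, 0.3, -0.1]
finger_gap: 0.0395
grip_force: 25.5
```

Emit:
servo_tool:
  increments:
    - {"grip": 0.6, "x": 0, "y": 0, "z": 0, "roll": 0}
    - {"grip": 0.7, "x": 0, "y": 0, "z": 0, "roll": 0}
    - {"grip": 0.8, "x": 0, "y": 0, "z": 0, "roll": 0}
    - {"grip": 1, "x": 0, "y": 0, "z": 0, "roll": 0}

```text
clock: 15.3
tcp_pos: [0.5224, -0.2445, -0.0201]
orientation: [0.0, 0.272, 0.962, -0.0]
wrist_force: [0.5, 0.8, 1.3]
finger_gap: 0.0392
grip_force: 25.6
```

```bash
python3 -c "
from h import *
mag()"
```

```text
clk 15.30 magxy [-324.09   58.93] z -0.0201 head 46.11 F mag [ 0.6 -0.7] 1.3 gap 0.0392 25.6
```

Gripped (gap 39 mm, 25 N). I'll lift, and meanwhile refine the magazine's y from intensity profiles in the saved images.

Emit:
servo_tool:
  increments:
    - {"grip": 1, "x": 0, "y": 0, "z": -10, "roll": 0}
    - {"grip": 1, "x": 0, "y": 0, "z": -30, "roll": 0}
    - {"grip": 1, "x": 0, "y": 0, "z": -35, "roll": 0}
    - {"grip": 1, "x": 0, "y": 0, "z": -30, "roll": 0}
    - {"grip": 1, "x": 0, "y": 0, "z": 0, "roll": 0}

```text
clock: 15.72
tcp_pos: [0.526, -0.2467, 0.0921]
orientation: [0.005, 0.272, 0.962, -0.002]
wrist_force: [0.7, -1.4, -0.2]
finger_gap: 0.0397
grip_force: 25.5
```

Run:
```python
from h import *
mag()
p=np.load("mag.npy")
def prof(f,xs,ys,z):
    im=cv2.imread(f"pics/{f}.png",0).astype(np.float32); c=np.load(f+"c.npy",allow_pickle=True).item()
    out=[]
    for y in ys:
        q=proj(c,M2W(p,[[x,y,z] for x in xs])).astype(np.float32)
        out.append(cv2.remap(im,q[:,:1].copy(),q[:,1:].copy(),cv2.INTER_LINEAR).mean())
    return np.array(out).round(0).astype(int)
def show(n,v,a): print(n," ".join(f"{k*1000:.1f}:{b}" for k,b in zip(v,a)))
for f in("w3","w5"):
    for xs,nm in((np.linspace(.02,.045,30),"fore"),(np.linspace(.085,.105,30),"aft")):
        for r in((.031,.042),(-.039,-.033)):
            ys=np.arange(*r,.0006); show(f+nm,ys,prof(f,xs,ys,.036))
ys=np.arange(-.031,.031,.001); show("w3 walls",ys,prof("w3",np.linspace(-.06,-.02,40),ys,.02))
```

```text
clk 15.72 magxy [-327.02   55.89] z 0.0921 head 46.12 F mag [-1.5 -0.4] -0.2 gap 0.0397 25.5
w3fore 31.0:45 31.6:45 32.2:45 32.8:46 33.4:44 34.0:42 34.6:39 35.2:40 35.8:43 36.4:48 37.0:52 37.6:56 38.2:62 38.8:69 39.4:75 40.0:79 40.6:81 41.2:82 41.8:82
w3fore -39.0:91 -38.4:85 -37.8:79 -37.2:68 -36.6:58 -36.0:51 -35.4:46 -34.8:45 -34.2:44 -33.6:43
w3aft 31.0:47 31.6:47 32.2:47 32.8:47 33.4:46 34.0:45 34.6:43 35.2:39 35.8:38 36.4:44 37.0:48 37.6:51 38.2:54 38.8:59 39.4:68 40.0:75 40.6:81 41.2:82 41.8:84
w3aft -39.0:93 -38.4:91 -37.8:86 -37.2:78 -36.6:69 -36.0:59 -35.4:53 -34.8:47 -34.2:45 -33.6:44
w5fore 31.0:49 31.6:49 32.2:49 32.8:48 33.4:46 34.0:43 34.6:39 35.2:38 35.8:41 36.4:48 37.0:53 37.6:58 38.2:62 38.8:63 39.4:65 40.0:71 40.6:77 41.2:84 41.8:86
w5fore -39.0:99 -38.4:93 -37.8:86 -37.2:74 -36.6:64 -36.0:55 -35.4:50 -34.8:48 -34.2:47 -33.6:46
w5aft 31.0:48 31.6:47 32.2:47 32.8:48 33.4:47 34.0:45 34.6:42 35.2:39 35.8:37 36.4:44 37.0:50 37.6:55 38.2:56 38.8:57 39.4:59 40.0:63 40.6:70 41.2:78 41.8:84
w5aft -39.0:100 -38.4:98 -37.8:96 -37.2:87 -36.6:76 -36.0:64 -35.4:54 -34.8:50 -34.2:48 -33.6:47
w3 walls -31.0:159 -30.0:160 -29.0:159 -28.0:159 -27.0:159 -26.0:159 -25.0:153 -24.0:132 -23.0:100 -22.0:78 -21.0:89 -20.0:121 -19.0:143 -18.0:147 -17.0:146 -16.0:144 -15.0:140 -14.0:132 -13.0:120 -12.0:107 -11.0:100 -10.0:98 -9.0:98 -8.0:98 -7.0:98 -6.0:97 -5.0:96 -4.0:96 -3.0:97 -2.0:98 -1.0:98 0.0:99 1.0:99 2.0:96 3.0:85 4.0:69 5.0:65 6.0:75 7.0:94 8.0:118 9.0:139 10.0:149 11.0:150 12.0:150 13.0:151 14.0:151 15.0:151 16.0:152 17.0:153 18.0:155 19.0:156 20.0:157 21.0:158 22.0:159 23.0:155 24.0:139 25.0:111 26.0:111 27.0:136 28.0:151 29.0:153 30.0:153
```

Run:
```python
from h import *
p=np.load("mag.npy"); y=-.00108
p[:2]+=y*np.array([-np.sin(p[2]),np.cos(p[2])]); p[2]+=.006; np.save("mag.npy",p); print(p,np.degrees(p[2]))
t=M2W(p,[-.061,0,0])[0]; go([t[0],t[1],.06],np.degrees(p[2])); mag()
```

```text
[0.51205425 0.08492882 1.79114477] 102.62503554712079
clk 15.72 tcp [ 0.526  -0.2467  0.0921] head 148.40 delta mm [143.4 231.5  30.4] roll 45.78
clk 15.72 magxy [-326.68   58.93] z 0.0921 head 45.78 F mag [-1.5 -0.4] -0.2 gap 0.0397 25.5
```

Emit:
servo_tool:
  increments:
    - {"grip": 1, "x": 17.9, "y": 28.9, "z": 0, "roll": 0}
    - {"grip": 1, "x": 17.9, "y": 28.9, "z": 0, "roll": 0}
    - {"grip": 1, "x": 17.9, "y": 28.9, "z": 0, "roll": 0}
    - {"grip": 1, "x": 17.9, "y": 28.9, "z": 0, "roll": 0}
    - {"grip": 1, "x": 17.9, "y": 28.9, "z": 0, "roll": 0}

```text
clock: 16.13
tcp_pos: [0.5213, -0.073, 0.085]
orientation: [0.0, 0.273, 0.962, -0.0]
wrist_force: [0.7, -0.2, -1.1]
finger_gap: 0.0394
grip_force: 25.6
```

Emit:
servo_tool:
  increments:
    - {"grip": 1, "x": 17.9, "y": 28.9, "z": 0, "roll": 0}
    - {"grip": 1, "x": 17.9, "y": 28.9, "z": 0, "roll": 0}
    - {"grip": 1, "x": 17.9, "y": 28.9, "z": 0, "roll": 0}
    - {"grip": 1, "x": 0, "y": 0, "z": 0, "roll": 6.5}
    - {"grip": 1, "x": 0, "y": 0, "z": 0, "roll": 6.5}

```text
clock: 16.55
tcp_pos: [0.5209, 0.0299, 0.085]
orientation: [-0.0, 0.38, 0.925, -0.0]
wrist_force: [-0.4, 0.3, -0.6]
finger_gap: 0.0399
grip_force: 25.6
```

Emit:
servo_tool:
  increments:
    - {"grip": 1, "x": 0, "y": 0, "z": 0, "roll": 6.5}
    - {"grip": 1, "x": 0, "y": 0, "z": 0, "roll": 6.5}
    - {"grip": 1, "x": 0, "y": 0, "z": 0, "roll": 6.5}
    - {"grip": 1, "x": 0, "y": 0, "z": 0, "roll": 6.5}
    - {"grip": 1, "x": 0, "y": 0, "z": 0, "roll": 6.8}

```text
clock: 16.97
tcp_pos: [0.5212, 0.0276, 0.0849]
orientation: [0.0, 0.627, 0.779, -0.0]
wrist_force: [1.4, -0.4, -0.1]
finger_gap: 0.0394
grip_force: 25.5
```

Emit:
servo_tool:
  increments:
    - {"grip": 1, "x": 0, "y": 0, "z": 15, "roll": 0}
    - {"grip": 1, "x": 0, "y": 0, "z": 15, "roll": 0}
    - {"grip": 1, "x": 0, "y": 0, "z": 0, "roll": 0}
    - {"grip": 1, "x": 0, "y": 0, "z": 0, "roll": 0}

```text
clock: 17.3
tcp_pos: [0.5204, 0.0276, 0.0543]
orientation: [-0.001, 0.625, 0.78, -0.001]
wrist_force: [-0.4, -0.3, -0.0]
finger_gap: 0.0394
grip_force: 25.6
```

Run:
```python
from h import *
p=np.load("mag.npy"); mag(); t=M2W(p,[-.061,0,0])[0]; go([t[0],t[1],.04],np.degrees(p[2]))
s,Rm,h=tool(); c,im=snap("wrist","w9.png"); np.save("w9c.npy",c,allow_pickle=True)
g=cv2.cvtColor(im,cv2.COLOR_RGB2GRAY).astype(np.float32)
def samp(W): 
    q=proj(c,W).astype(np.float32); return cv2.remap(g,q[:,:1].copy(),q[:,1:].copy(),cv2.INTER_LINEAR).mean()
# held cassette near side face (tool x=+.0065), z from bottom: tcp z +.020 below.. world bottom = tcp z+.0201
ys=np.arange(-.026,.0261,.001)
print("cass side tool-y"," ".join(f"{y*1000:.0f}:{samp(np.array([s['tcp_pos']+Rm@np.array([.0065,y,-zz]) for zz in np.linspace(.024,.028,8)])):.0f}" for y in ys))
for lo,hi in((-.03,-.012),(-.012,-.003)):
  print("walls mag-y",lo," ".join(f"{y*1000:.0f}:{samp(M2W(p,[[x,y,.02] for x in np.linspace(lo,hi,20)])):.0f}" for y in np.arange(-.03,.0301,.001)))
print(proj(c,M2W(p,[[-.03,0,.02],[-.003,0,.02],[-.045,0,.036]])).round())
```

```text
clk 17.30 magxy [-57.73   4.39] z 0.0543 head -0.03 F mag [-0.2  0.5] -0.0 gap 0.0394 25.6
clk 17.30 tcp [0.5204 0.0276 0.0543] head 102.60 delta mm [-3.3  4.4 14.3] roll -0.03
cass side tool-y -26:70 -25:71 -24:72 -23:68 -22:49 -21:30 -20:64 -19:94 -18:83 -17:85 -16:85 -15:84 -14:67 -13:51 -12:64 -11:84 -10:81 -9:58 -8:53 -7:75 -6:85 -5:73 -4:54 -3:64 -2:83 -1:83 0:62 1:54 2:75 3:87 4:77 5:55 6:59 7:82 8:85 9:68 10:55 11:71 12:85 13:79 14:61 15:58 16:80 17:86 18:85 19:87 20:86 21:92 22:60 23:61 24:84 25:90 26:90
walls mag-y -0.03 -30:167 -29:167 -28:168 -27:167 -26:166 -25:166 -24:166 -23:159 -22:121 -21:99 -20:144 -19:164 -18:165 -17:165 -16:164 -15:164 -14:166 -13:166 -12:167 -11:167 -10:163 -9:148 -8:138 -7:138 -6:138 -5:139 -4:140 -3:141 -2:140 -1:137 0:135 1:136 2:136 3:137 4:138 5:138 6:136 7:137 8:152 9:162 10:163 11:163 12:163 13:162 14:162 15:163 16:165 17:166 18:166 19:157 20:119 21:112 22:150 23:159 24:160 25:160 26:162 27:165 28:165 29:164 30:164
walls mag-y -0.012 -30:111 -29:115 -28:118 -27:137 -26:151 -25:147 -24:144 -23:142 -22:110 -21:77 -20:93 -19:103 -18:105 -17:107 -16:106 -15:98 -14:96 -13:103 -12:107 -11:108 -10:111 -9:127 -8:137 -7:139 -6:139 -5:139 -4:140 -3:141 -2:140 -1:138 0:136 1:136 2:137 3:136 4:138 5:137 6:136 7:133 8:115 9:100 10:100 11:103 12:103 13:99 14:90 15:91 16:94 17:97 18:101 19:94 20:75 21:95 22:136 23:146 24:147 25:147 26:128 27:102 28:99 29:99 30:102
[[326. 177.]
 [326. 138.]
 [327. 204.]]
```

Channel centre is at y ≈ −0.45, and the held cassette's centre is 0.65 mm off in tool y. I'll correct by y +4.2 and lower in stages.

Emit:
servo_tool:
  increments:
    - {"grip": 1, "x": -3.3, "y": 4.2, "z": 12, "roll": 0}
    - {"grip": 1, "x": 0, "y": 0, "z": 18, "roll": 0}
    - {"grip": 1, "x": 0, "y": 0, "z": 0, "roll": 0}
    - {"grip": 1, "x": 0, "y": 0, "z": 0, "roll": 0}

```text
clock: 17.68
tcp_pos: [0.5256, 0.0252, 0.024]
orientation: [-0.001, 0.625, 0.78, -0.001]
wrist_force: [0.3, -1.0, 0.5]
finger_gap: 0.0397
grip_force: 25.6
```

```bash
python3 -c "
from h import *
mag()
p=np.load('mag.npy')
t=M2W(p,[-.061,0.0002,0])[0]; go([t[0],t[1],-.01],np.degrees(p[2]))"
```

```text
clk 17.68 magxy [-61.23  -0.12] z 0.024 head -0.04 F mag [-1.1 -0.1] 0.5 gap 0.0397 25.6
clk 17.68 tcp [0.5256 0.0252 0.024 ] head 102.59 delta mm [ 0.2 -0.3 34. ] roll -0.04
```

Emit:
servo_tool:
  increments:
    - {"grip": 1, "x": 0, "y": -0.3, "z": 10, "roll": 0}
    - {"grip": 1, "x": 0, "y": 0, "z": 10, "roll": 0}
    - {"grip": 1, "x": 0, "y": 0, "z": 3, "roll": 0}
    - {"grip": 1, "x": 0, "y": 0, "z": 3, "roll": 0}
    - {"grip": 1, "x": 0, "y": 0, "z": 0, "roll": 0}

```text
clock: 18.1
tcp_pos: [0.5254, 0.0252, -0.0021]
orientation: [-0.001, 0.625, 0.78, -0.0]
wrist_force: [0.1, -1.0, -0.5]
finger_gap: 0.0394
grip_force: 25.6
```

```bash
python3 -c "
from h import *
mag()"
```

```text
clk 18.10 magxy [-61.15   0.07] z -0.0021 head -0.03 F mag [-1.   0.2] -0.5 gap 0.0394 25.6
```

It's inside the walls with no force. Lowering to the floor.

Emit:
servo_tool:
  increments:
    - {"grip": 1, "x": 0, "y": 0, "z": 3, "roll": 0}
    - {"grip": 1, "x": 0, "y": 0, "z": 3, "roll": 0}
    - {"grip": 1, "x": 0, "y": 0, "z": 1.2, "roll": 0}
    - {"grip": 1, "x": 0, "y": 0, "z": 0, "roll": 0}

```text
clock: 18.43
tcp_pos: [0.5258, 0.0252, -0.0088]
orientation: [-0.0, 0.625, 0.78, -0.0]
wrist_force: [-0.2, 0.1, 0.1]
finger_gap: 0.0391
grip_force: 25.6
```

```bash
python3 -c "
from h import *
mag()"
```

```text
clk 18.43 magxy [-61.28  -0.33] z -0.0088 head -0.03 F mag [0.1 0.2] 0.1 gap 0.0391 25.6
```

Emit:
servo_tool:
  increments:
    - {"grip": 1, "x": 0, "y": 0, "z": 1, "roll": 0}
    - {"grip": 1, "x": 0, "y": 0, "z": 0, "roll": 0}

```text
clock: 18.6
tcp_pos: [0.5261, 0.0252, -0.0094]
orientation: [0.0, 0.625, 0.78, 0.0]
wrist_force: [0.5, -0.4, -0.1]
finger_gap: 0.0394
grip_force: 25.6
```

```bash
python3 -c "
from h import *
mag()"
```

```text
clk 18.60 magxy [-61.41  -0.69] z -0.0094 head -0.03 F mag [-0.5 -0.4] -0.1 gap 0.0394 25.6
```

Emit:
servo_tool:
  increments:
    - {"grip": 1, "x": 0, "y": -0.4, "z": 0.7, "roll": 0}
    - {"grip": 1, "x": 0, "y": 0, "z": 0, "roll": 0}

```text
clock: 18.77
tcp_pos: [0.5262, 0.0251, -0.0094]
orientation: [0.001, 0.625, 0.78, 0.0]
wrist_force: [-0.4, 1.0, 5.1]
finger_gap: 0.0396
grip_force: 28.2
```

```bash
python3 -c "
from h import *
mag()"
```

```text
clk 18.77 magxy [-61.43  -0.72] z -0.0094 head -0.03 F mag [1.  0.2] 5.1 gap 0.0396 28.2
```

It's on the floor (5 N). Releasing and lifting.

Emit:
servo_tool:
  increments:
    - {"grip": 0.5, "x": 0, "y": 0, "z": 0, "roll": 0}
    - {"grip": 0.4, "x": 0, "y": 0, "z": 0, "roll": 0}
    - {"grip": 0.3, "x": 0, "y": 0, "z": 0, "roll": 0}
    - {"grip": 0.25, "x": 0, "y": 0, "z": 0, "roll": 0}
    - {"grip": 0.25, "x": 0, "y": 0, "z": -3, "roll": 0}

```text
clock: 19.18
tcp_pos: [0.525, 0.0251, -0.0077]
orientation: [-0.0, 0.625, 0.78, -0.0]
wrist_force: [-0.5, 0.2, 0.1]
finger_gap: 0.0642
grip_force: 0.0
```

Emit:
servo_tool:
  increments:
    - {"grip": 0.25, "x": 0, "y": 0, "z": -15, "roll": 0}
    - {"grip": 0.25, "x": 0, "y": 0, "z": -30, "roll": 0}
    - {"grip": 0.25, "x": 0, "y": 0, "z": -35, "roll": 0}
    - {"grip": 0, "x": 0, "y": 0, "z": -30, "roll": 0}
    - {"grip": 0, "x": 0, "y": 0, "z": 0, "roll": 0}

```text
clock: 19.6
tcp_pos: [0.5297, 0.0247, 0.1092]
orientation: [0.004, 0.625, 0.78, 0.003]
wrist_force: [0.3, -0.1, 0.1]
finger_gap: 0.0849
grip_force: 0.0
```

Run:
```python
from h import *
mag(); p=np.load("mag.npy"); c,im=snap("wrist","w10.png"); np.save("w10c.npy",c,allow_pickle=True)
g=cv2.cvtColor(im,cv2.COLOR_RGB2GRAY).astype(np.float32)
def samp(W):
    q=proj(c,W).astype(np.float32); return cv2.remap(g,q[:,:1].copy(),q[:,1:].copy(),cv2.INTER_LINEAR).mean()
for yy in(-.012,.012):
  print("along x z=.038 y",yy," ".join(f"{x*1000+89:.0f}:{samp(M2W(p,[[x,yy+e,.038] for e in np.linspace(-.005,.005,12)])):.0f}" for x in np.arange(-.097,-.03,.0015)))
print(proj(c,M2W(p,[[-.061,-.02,.038],[-.061,.02,.038],[-.089,0,.038]])).round())
t=M2W(p,[.0597,.015,0])[0]; go([t[0],t[1],.1],np.degrees(p[2])+90)
```

```text
clk 19.60 magxy [-62.61  -4.08] z 0.1092 head -0.02 F mag [-0.2 -0.3] 0.1 gap 0.0849 0.0
along x z=.038 y -0.012 -8:48 -6:46 -5:60 -4:106 -2:121 -0:120 1:145 2:152 4:152 6:152 7:135 9:117 10:145 12:147 13:107 15:69 16:66 18:49 19:33 21:54 22:120 24:150 25:133 27:123 28:149 30:152 31:152 33:150 34:136 36:84 37:63 39:47 40:43 42:69 43:90 45:120 46:126 48:126 49:110 51:77 52:72 54:102 55:140 57:146 58:146
along x z=.038 y 0.012 -8:45 -6:44 -5:64 -4:108 -2:117 -0:113 1:146 2:153 4:152 6:152 7:137 9:120 10:146 12:146 13:111 15:73 16:68 18:53 19:39 21:60 22:108 24:146 25:138 27:122 28:147 30:153 31:152 33:150 34:142 36:92 37:70 39:55 40:51 42:74 43:93 45:121 46:124 48:125 49:107 51:71 52:67 54:110 55:145 57:149 58:149
[[338. 199.]
 [291. 199.]
 [315. 230.]]
clk 19.65 tcp [0.5286 0.0248 0.1066] head 102.59 delta mm [122.  -18.1   6.1] roll -90.03
```

The profile shows the old cassette at 0.5–13.5 mm, the new one at 21.5–35 mm, and the follower beyond 43 mm. Everything is standing well. Back to the handle.

Emit:
servo_tool:
  increments:
    - {"grip": 0, "x": 30.5, "y": -4.5, "z": 0, "roll": 0}
    - {"grip": 0, "x": 30.5, "y": -4.5, "z": 0, "roll": 0}
    - {"grip": 0, "x": 30.5, "y": -4.5, "z": 0, "roll": 0}
    - {"grip": 0, "x": 30.5, "y": -4.5, "z": 0, "roll": 0}
    - {"grip": 0, "x": 0, "y": 0, "z": 0, "roll": -7}

```text
clock: 20.07
tcp_pos: [0.4779, 0.1439, 0.1014]
orientation: [-0.002, 0.575, 0.818, -0.001]
wrist_force: [-0.7, -0.4, -0.2]
finger_gap: 0.0852
grip_force: 0.0
```

Emit:
servo_tool:
  increments:
    - {"grip": 0, "x": 0, "y": 0, "z": 0, "roll": -7}
    - {"grip": 0, "x": 0, "y": 0, "z": 0, "roll": -7}
    - {"grip": 0, "x": 0, "y": 0, "z": 0, "roll": -7}
    - {"grip": 0, "x": 0, "y": 0, "z": 0, "roll": -7}
    - {"grip": 0, "x": 0, "y": 0, "z": 0, "roll": -7}

```text
clock: 20.48
tcp_pos: [0.4804, 0.1402, 0.1015]
orientation: [-0.001, 0.301, 0.954, -0.001]
wrist_force: [0.2, -0.4, 1.1]
finger_gap: 0.0853
grip_force: 0.0
```

Emit:
servo_tool:
  increments:
    - {"grip": 0, "x": 0, "y": 0, "z": 0, "roll": -7}
    - {"grip": 0, "x": 0, "y": 0, "z": 0, "roll": -7}
    - {"grip": 0, "x": 0, "y": 0, "z": 0, "roll": -7}
    - {"grip": 0, "x": 0, "y": 0, "z": 0, "roll": -7}
    - {"grip": 0, "x": 0, "y": 0, "z": 0, "roll": -7}

```text
clock: 20.9
tcp_pos: [0.4804, 0.1401, 0.1014]
orientation: [-0.001, 0.001, 1.0, -0.0]
wrist_force: [-0.4, -0.0, -0.4]
finger_gap: 0.0856
grip_force: 0.0
```

Emit:
servo_tool:
  increments:
    - {"grip": 0.3, "x": 0, "y": 0, "z": 0, "roll": -6}
    - {"grip": 0.3, "x": 0, "y": 0, "z": 0, "roll": 0}
    - {"grip": 0.3, "x": 0, "y": 0, "z": 0, "roll": 0}
    - {"grip": 0.3, "x": 0, "y": 0, "z": 0, "roll": 0}

```text
clock: 21.23
tcp_pos: [0.4809, 0.1402, 0.1021]
orientation: [-0.001, -0.047, 0.999, -0.0]
wrist_force: [0.1, 0.5, 0.7]
finger_gap: 0.0601
grip_force: 0.0
```

Run:
```python
from h import *
mag(); p=np.load("mag.npy"); t=M2W(p,[.0592,.015,0])[0]; go([t[0],t[1],.025],np.degrees(p[2])+90)
```

```text
clk 21.23 magxy [60.7  18.31] z 0.1021 head -277.18 F mag [ 0.5 -0.2] 0.7 gap 0.0601 0.0
clk 21.23 tcp [0.4809 0.1402 0.1021] head -174.56 delta mm [-3.6 -1.1 77.1] roll -7.18
```

Emit:
servo_tool:
  increments:
    - {"grip": 0.3, "x": -3.6, "y": -1.1, "z": 0, "roll": -7.1}
    - {"grip": 0.3, "x": 0, "y": 0, "z": 15, "roll": -0.1}
    - {"grip": 0.3, "x": 0, "y": 0, "z": 15, "roll": 0}
    - {"grip": 0.3, "x": 0, "y": 0, "z": 0, "roll": 0}
    - {"grip": 0.3, "x": 0, "y": 0, "z": 0, "roll": 0}
  grip_force: 40

```text
clock: 21.65
tcp_pos: [0.484, 0.1393, 0.0721]
orientation: [-0.001, -0.111, 0.994, -0.0]
wrist_force: [-0.9, 0.8, 0.3]
finger_gap: 0.0599
grip_force: 0.0
```

Run:
```python
from h import *
mag(); p=np.load("mag.npy"); t=M2W(p,[.0592,.015,0])[0]; go([t[0],t[1],.025],np.degrees(p[2])+90)
```

```text
clk 21.65 magxy [59.22 15.47] z 0.0721 head -269.90 F mag [0.9 0.7] 0.3 gap 0.0599 0.0
clk 21.65 tcp [0.484  0.1393 0.0721] head -167.28 delta mm [-0.6 -0.  47. ] roll 0.10
```

Emit:
servo_tool:
  increments:
    - {"grip": 0.3, "x": -0.6, "y": 0, "z": 15, "roll": 0}
    - {"grip": 0.3, "x": 0, "y": 0, "z": 15, "roll": 0}
    - {"grip": 0.3, "x": 0, "y": 0, "z": 10, "roll": 0}
    - {"grip": 0.3, "x": 0, "y": 0, "z": 4, "roll": 0}
    - {"grip": 0.3, "x": 0, "y": 0, "z": 0, "roll": 0}

```text
clock: 22.07
tcp_pos: [0.485, 0.1395, 0.0283]
orientation: [-0.001, -0.111, 0.994, -0.0]
wrist_force: [0.4, 0.5, -0.4]
finger_gap: 0.0601
grip_force: 0.0
```

Emit:
servo_tool:
  increments:
    - {"grip": 0.5, "x": 0, "y": 0, "z": 0, "roll": 0}
    - {"grip": 0.6, "x": 0, "y": 0, "z": 0, "roll": 0}
    - {"grip": 0.7, "x": 0, "y": 0, "z": 0, "roll": 0}
    - {"grip": 0.75, "x": 0, "y": 0, "z": 0, "roll": 0}

```text
clock: 22.4
tcp_pos: [0.4862, 0.1397, 0.0294]
orientation: [0.001, -0.111, 0.994, -0.0]
wrist_force: [0.5, -0.4, 0.3]
finger_gap: 0.0213
grip_force: 0.0
```

Run:
```python
from h import *
mag()
```

```text
clk 22.40 magxy [59.07 13.22] z 0.0294 head -269.83 F mag [-0.5 -0.4] 0.3 gap 0.0213 0.0
```

Emit:
servo_tool:
  increments:
    - {"grip": 0.8, "x": 1.5, "y": 0, "z": 0, "roll": 0}
    - {"grip": 0.85, "x": 0, "y": 0, "z": 0, "roll": 0}
    - {"grip": 0.9, "x": 0, "y": 0, "z": 0, "roll": 0}
    - {"grip": 1, "x": 0, "y": 0, "z": 0, "roll": 0}
    - {"grip": 1, "x": 0, "y": 0, "z": 0, "roll": 0}

```text
clock: 22.82
tcp_pos: [0.4844, 0.139, 0.0292]
orientation: [0.0, -0.111, 0.994, -0.0]
wrist_force: [-1.6, -1.3, 5.8]
finger_gap: 0.0132
grip_force: 40.0
```

Run:
```python
from h import *
mag()
```

```text
clk 22.82 magxy [58.83 15.11] z 0.0292 head -269.84 F mag [-0.9  1.8] 5.8 gap 0.0132 40.0
```

Emit:
servo_tool:
  increments:
    - {"grip": 1, "x": 0, "y": 2, "z": 0, "roll": 0}
    - {"grip": 1, "x": 0, "y": 2, "z": 0, "roll": 0}
    - {"grip": 1, "x": 0, "y": 2, "z": 0, "roll": 0}
    - {"grip": 1, "x": 0, "y": 1, "z": 0, "roll": 0}
    - {"grip": 1, "x": 0, "y": 0, "z": 0, "roll": 0}

```text
clock: 23.23
tcp_pos: [0.4844, 0.1426, 0.0293]
orientation: [0.001, -0.11, 0.994, -0.004]
wrist_force: [3.0, -13.8, 3.2]
finger_gap: 0.013
grip_force: 39.9
```

Run:
```python
from h import *
mag()
```

```text
clk 23.23 magxy [62.3  14.37] z 0.0293 head -269.96 F mag [-14.1   0.1] 3.2 gap 0.013 39.9
```

Emit:
servo_tool:
  increments:
    - {"grip": 1, "x": 0, "y": 2, "z": 0, "roll": 0}
    - {"grip": 1, "x": 0, "y": 1, "z": 0, "roll": 0}
    - {"grip": 1, "x": 0, "y": 1, "z": 0, "roll": 0}
    - {"grip": 1, "x": 0, "y": 0, "z": 0, "roll": 0}

```text
clock: 23.57
tcp_pos: [0.4836, 0.1463, 0.0292]
orientation: [0.001, -0.11, 0.994, -0.004]
wrist_force: [2.3, -14.0, 2.9]
finger_gap: 0.013
grip_force: 39.9
```

Run:
```python
from h import *
mag()
```

```text
clk 23.57 magxy [66.06 14.37] z 0.0292 head -269.98 F mag [-14.2   0.8] 2.9 gap 0.013 39.9
```

Emit:
servo_tool:
  increments:
    - {"grip": 1, "x": 0, "y": 0.8, "z": 0, "roll": 0}
    - {"grip": 1, "x": 0, "y": 0, "z": 0, "roll": 0}

```text
clock: 23.73
tcp_pos: [0.4835, 0.147, 0.0293]
orientation: [0.001, -0.11, 0.994, -0.004]
wrist_force: [2.7, -13.5, 3.3]
finger_gap: 0.0131
grip_force: 39.9
```

Run:
```python
from h import *
mag()
```

```text
clk 23.73 magxy [66.78 14.33] z 0.0293 head -269.98 F mag [-13.7   0.3] 3.3 gap 0.0131 39.9
```

Emit:
servo_tool:
  increments:
    - {"grip": 1, "x": 0, "y": 0.8, "z": 0, "roll": 0}
    - {"grip": 1, "x": 0, "y": 0, "z": 0, "roll": 0}

```text
clock: 23.9
tcp_pos: [0.4833, 0.1477, 0.0292]
orientation: [0.001, -0.11, 0.994, -0.004]
wrist_force: [3.1, -13.8, 3.2]
finger_gap: 0.013
grip_force: 39.9
```

Run:
```python
from h import *
mag()
```

```text
clk 23.90 magxy [67.53 14.33] z 0.0292 head -269.98 F mag [-14.2  -0. ] 3.2 gap 0.013 39.9
```

Emit:
servo_tool:
  increments:
    - {"grip": 1, "x": 0, "y": 0.8, "z": 0, "roll": 0}
    - {"grip": 1, "x": 0, "y": 0, "z": 0, "roll": 0}

```text
clock: 24.07
tcp_pos: [0.4832, 0.1482, 0.0292]
orientation: [0.001, -0.11, 0.994, -0.005]
wrist_force: [3.9, -14.7, 3.4]
finger_gap: 0.0131
grip_force: 39.9
```

Run:
```python
from h import *
mag()
```

```text
clk 24.07 magxy [68.07 14.36] z 0.0292 head -269.99 F mag [-15.2  -0.6] 3.4 gap 0.0131 39.9
```

Rear contact is at about 68.0. Backing off and crossing back to −y.

Emit:
servo_tool:
  increments:
    - {"grip": 1, "x": 0, "y": -1.5, "z": 0, "roll": 0}
    - {"grip": 1, "x": 0, "y": 0, "z": 0, "roll": 0}
    - {"grip": 1, "x": -2, "y": 0, "z": 0, "roll": 0}
    - {"grip": 1, "x": -2, "y": 0, "z": 0, "roll": 0}
    - {"grip": 1, "x": 0, "y": 0, "z": 0, "roll": 0}

```text
clock: 24.48
tcp_pos: [0.4877, 0.1479, 0.0292]
orientation: [0.001, -0.11, 0.994, -0.004]
wrist_force: [3.7, -14.0, 2.3]
finger_gap: 0.0131
grip_force: 39.9
```

Run:
```python
from h import *
mag()
```

```text
clk 24.48 magxy [66.78  9.97] z 0.0292 head -269.99 F mag [-14.4  -0.6] 2.3 gap 0.0131 39.9
```

Emit:
servo_tool:
  increments:
    - {"grip": 1, "x": -3, "y": 0, "z": 0, "roll": 0}
    - {"grip": 1, "x": -3, "y": 0, "z": 0, "roll": 0}
    - {"grip": 1, "x": -2, "y": 0, "z": 0, "roll": 0}
    - {"grip": 1, "x": -1.5, "y": 0, "z": 0, "roll": 0}
    - {"grip": 1, "x": 0, "y": 0, "z": 0, "roll": 0}

```text
clock: 24.9
tcp_pos: [0.497, 0.15, 0.0293]
orientation: [0.001, -0.11, 0.994, -0.004]
wrist_force: [3.4, -13.3, 2.8]
finger_gap: 0.0126
grip_force: 39.9
```

Run:
```python
from h import *
mag()
```

```text
clk 24.90 magxy [66.82  0.43] z 0.0293 head -269.99 F mag [-13.7  -0.4] 2.8 gap 0.0126 39.9
```

Emit:
servo_tool:
  increments:
    - {"grip": 1, "x": -0.7, "y": 0, "z": 0, "roll": 0}
    - {"grip": 1, "x": 0, "y": 0, "z": 0, "roll": 0}

```text
clock: 25.07
tcp_pos: [0.4975, 0.1501, 0.0293]
orientation: [0.001, -0.11, 0.994, -0.004]
wrist_force: [3.1, -13.7, 3.3]
finger_gap: 0.0125
grip_force: 39.9
```

Run:
```python
from h import *
mag()
```

```text
clk 25.07 magxy [ 6.682e+01 -1.000e-02] z 0.0293 head -269.99 F mag [-14.   0.] 3.3 gap 0.0125 39.9
```

Emit:
servo_tool:
  increments:
    - {"grip": 1, "x": -0.7, "y": 0, "z": 0, "roll": 0}
    - {"grip": 1, "x": 0, "y": 0, "z": 0, "roll": 0}

```text
clock: 25.23
tcp_pos: [0.4978, 0.1502, 0.0292]
orientation: [0.001, -0.11, 0.994, -0.004]
wrist_force: [1.0, -14.0, 3.7]
finger_gap: 0.0131
grip_force: 40.0
```

Run:
```python
from h import *
mag()
```

```text
clk 25.23 magxy [66.79 -0.32] z 0.0292 head -269.99 F mag [-13.9   2. ] 3.7 gap 0.0131 40.0
```

Wall contact is at y ≈ −0.3, so the slot centre is at about +0.7. I'll centre and ease forward.

Emit:
servo_tool:
  increments:
    - {"grip": 1, "x": 1.3, "y": 0, "z": 0, "roll": 0}
    - {"grip": 1, "x": 0, "y": -1, "z": 0, "roll": 0}
    - {"grip": 1, "x": 0, "y": -2, "z": 0, "roll": 0}
    - {"grip": 1, "x": 0, "y": -2, "z": 0, "roll": 0}
    - {"grip": 1, "x": 0, "y": 0, "z": 0, "roll": 0}

```text
clock: 25.65
tcp_pos: [0.4979, 0.1449, 0.0293]
orientation: [0.001, -0.11, 0.994, -0.004]
wrist_force: [2.8, -14.3, 3.5]
finger_gap: 0.0129
grip_force: 39.9
```

Run:
```python
from h import *
mag()
```

```text
clk 25.65 magxy [61.67  0.73] z 0.0293 head -270.00 F mag [-14.6   0.4] 3.5 gap 0.0129 39.9
```

Emit:
servo_tool:
  increments:
    - {"grip": 1, "x": 0, "y": -2, "z": 0, "roll": 0}
    - {"grip": 1, "x": 0, "y": -3, "z": 0, "roll": 0}
    - {"grip": 1, "x": 0, "y": -3, "z": 0, "roll": 0}
    - {"grip": 1, "x": 0, "y": -2, "z": 0, "roll": 0}
    - {"grip": 1, "x": 0, "y": 0, "z": 0, "roll": 0}

```text
clock: 26.07
tcp_pos: [0.5001, 0.1353, 0.0293]
orientation: [0.001, -0.11, 0.994, -0.004]
wrist_force: [2.9, -13.4, 2.9]
finger_gap: 0.0127
grip_force: 39.9
```

Run:
```python
from h import *
mag()
```

```text
clk 26.07 magxy [51.81  0.66] z 0.0293 head -269.99 F mag [-13.7   0.1] 2.9 gap 0.0127 39.9
```

Emit:
servo_tool:
  increments:
    - {"grip": 1, "x": 0, "y": -2, "z": 0, "roll": 0}
    - {"grip": 1, "x": 0, "y": -2, "z": 0, "roll": 0}
    - {"grip": 1, "x": 0, "y": -2, "z": 0, "roll": 0}
    - {"grip": 1, "x": 0, "y": -2, "z": 0, "roll": 0}
    - {"grip": 1, "x": 0, "y": 0, "z": 0, "roll": 0}

```text
clock: 26.48
tcp_pos: [0.5018, 0.1278, 0.0293]
orientation: [0.001, -0.11, 0.994, -0.004]
wrist_force: [2.8, -13.2, 2.8]
finger_gap: 0.0133
grip_force: 39.9
```

Run:
```python
from h import *
mag()
```

```text
clk 26.48 magxy [44.09  0.62] z 0.0293 head -269.98 F mag [-13.5   0.1] 2.8 gap 0.0133 39.9
```

Emit:
servo_tool:
  increments:
    - {"grip": 1, "x": 0, "y": -1, "z": 0, "roll": 0}
    - {"grip": 1, "x": 0, "y": -1, "z": 0, "roll": 0}
    - {"grip": 1, "x": 0, "y": -1, "z": 0, "roll": 0}
    - {"grip": 1, "x": 0, "y": -1, "z": 0, "roll": 0}
    - {"grip": 1, "x": 0, "y": 0, "z": 0, "roll": 0}

```text
clock: 26.9
tcp_pos: [0.5024, 0.1253, 0.0293]
orientation: [0.001, -0.111, 0.994, -0.002]
wrist_force: [2.9, -8.6, 3.4]
finger_gap: 0.0128
grip_force: 39.9
```

Run:
```python
from h import *
mag()
```

```text
clk 26.90 magxy [41.52  0.64] z 0.0293 head -269.93 F mag [-9.  -0.9] 3.4 gap 0.0128 39.9
```

The cassettes now take the load. I'll unload fully, open and lift.

Emit:
servo_tool:
  increments:
    - {"grip": 1, "x": 0, "y": -0.8, "z": 0, "roll": 0}
    - {"grip": 1, "x": 0, "y": -0.8, "z": 0, "roll": 0}
    - {"grip": 1, "x": 0, "y": 0, "z": 0, "roll": 0}
    - {"grip": 0.8, "x": 0, "y": 0, "z": 0, "roll": 0}
    - {"grip": 0.6, "x": 0, "y": 0, "z": 0, "roll": 0}

```text
clock: 27.32
tcp_pos: [0.5003, 0.1266, 0.0283]
orientation: [-0.001, -0.112, 0.994, 0.001]
wrist_force: [0.2, -0.1, -0.0]
finger_gap: 0.0281
grip_force: 0.0
```

Emit:
servo_tool:
  increments:
    - {"grip": 0.4, "x": 0, "y": 0, "z": 0, "roll": 0}
    - {"grip": 0.3, "x": 0, "y": 0, "z": 0, "roll": 0}
    - {"grip": 0.3, "x": 0, "y": 0, "z": -20, "roll": 0}
    - {"grip": 0.3, "x": 0, "y": 0, "z": -35, "roll": 0}
    - {"grip": 0.3, "x": 0, "y": 0, "z": -35, "roll": 0}

```text
clock: 27.73
tcp_pos: [0.4992, 0.1263, 0.1182]
orientation: [-0.002, -0.112, 0.994, 0.0]
wrist_force: [1.6, 0.5, 0.8]
finger_gap: 0.06
grip_force: 0.0
```

Emit:
servo_tool:
  increments:
    - {"grip": 0.3, "x": 0, "y": 0, "z": -25, "roll": 0}
    - {"grip": 0.3, "x": 0, "y": 0, "z": 0, "roll": 0}
    - {"grip": 0.3, "x": 0, "y": 0, "z": 0, "roll": 0}

```text
clock: 27.98
tcp_pos: [0.5023, 0.1265, 0.1452]
orientation: [0.002, -0.112, 0.994, 0.0]
wrist_force: [-0.2, 0.0, -1.2]
finger_gap: 0.0597
grip_force: 0.0
```

Run:
```python
from h import *
mag(); p=np.load("mag.npy"); c,im=snap("wrist","w11.png")
g=cv2.cvtColor(im,cv2.COLOR_RGB2GRAY).astype(np.float32)
def samp(W):
    q=proj(c,W).astype(np.float32); return cv2.remap(g,q[:,:1].copy(),q[:,1:].copy(),cv2.INTER_LINEAR).mean()
for yy in(-.012,.012):
  print("along x z=.038 y",yy," ".join(f"{x*1000+89:.0f}:{samp(M2W(p,[[x,yy+e,.038] for e in np.linspace(-.005,.005,12)])):.0f}" for x in np.arange(-.097,-.03,.0015)))
print("grip top along x",[(round(x*1000),round(float(samp(M2W(p,[[x,e,.078] for e in np.linspace(-.004,.004,8)])))) ) for x in np.arange(.028,.056,.002)])
print("grip top along y",[(round(y*1000),round(float(samp(M2W(p,[[.041+e,y,.078] for e in np.linspace(-.004,.004,8)])))) ) for y in np.arange(-.014,.022,.002)])
```

```text
clk 27.98 magxy [42.69  0.44] z 0.1452 head -269.80 F mag [0.1 0.2] -1.2 gap 0.0597 0.0
along x z=.038 y -0.012 -8:55 -6:60 -5:65 -4:77 -2:82 -0:87 1:101 2:104 4:104 6:103 7:89 9:82 10:98 12:95 13:90 15:100 16:88 18:84 19:100 21:106 22:110 24:104 25:82 27:65 28:76 30:79 31:76 33:49 34:32 36:40 37:50 39:58 40:85 42:109 43:105 45:107 46:106 48:107 49:111 51:115 52:114 54:107 55:106 57:106 58:106
along x z=.038 y 0.012 -8:50 -6:50 -5:59 -4:84 -2:99 -0:104 1:129 2:133 4:133 6:127 7:110 9:103 10:126 12:130 13:128 15:143 16:131 18:120 19:138 21:140 22:141 24:142 25:125 27:105 28:115 30:109 31:101 33:70 34:49 36:55 37:59 39:62 40:93 42:113 43:111 45:105 46:106 48:110 49:112 51:111 52:112 54:116 55:119 57:114 58:109
grip top along x [(28, 45), (30, 45), (32, 47), (34, 25), (36, 15), (38, 16), (40, 14), (42, 15), (44, 17), (46, 14), (48, 38), (50, 49), (52, 50), (54, 50)]
grip top along y [(-14, 50), (-12, 49), (-10, 57), (-8, 67), (-6, 26), (-4, 14), (-2, 15), (0, 14), (2, 15), (4, 17), (6, 11), (8, 6), (10, 5), (12, 4), (14, 50), (16, 94), (18, 42), (20, 48)]
```

The profile shows the cassettes back to back from 0 to 26 mm, and the grip at x 34–47.5 (follower ≈ 0.026) in the straight slot. Handing in.

```bash
python3 -c "
from workcell import env
print(env.hand_in())"
```

```text
the job is handed in; nothing more can be done
None
```

I loaded the second cassette and handed the job in at about 28 s. The last measurements put both cassettes against the gate and the follower at about 0.026 m, with the handle in the straight slot and the gripper clear; no verdict came back.

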